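# Hang relay modules on a practice board and bring its supply up

### The job

Pull the supply unit's lever fully back to zero first; then, with the supply off, hang every loose off-white relay module on the practice board's empty front rail, fully down and square across it, and roll the timer's thumbwheel up ridge by ridge until its long ridge, number 5, stands at the top between the pointer lines. When all that is done, bring the supply up in two steps: lever to 30 on its scale, leave it there for three seconds so that the relays can settle, then to 60. Never touch a relay module while the supply is on, and leave the other gear on the bench where it is.

Things in the scene. Friction and masses are not known exactly. Their poses are not given: they have to be found in the camera images.
- lever (a joint): Angle of the supply lever, rad. 0 = zero, supply off, the stop where it leans 0.7 rad from vertical to the unit's own -x (robot side); grows as it swings to own +x; 1.4 = 100, the other stop, leaning 0.7 rad the other way. Even scale: 30 is 0.42 rad, 60 is 0.84 rad. Stiff hinge: stays where left, takes about 2 N at the handle.
- supply_unit: Fixed grey box with green foot band, 140 (own x) x 90 (y) x 62 mm high; origin under its centre. A white half-disc scale of 66 mm radius stands on its top, 22 to 25 mm to own +y of the lever, with eleven black ticks for 0, 10 .. 100 (0, 50 and 100 longer).
- lever_pivot (a point): The lever's hinge, in the middle of the supply unit's top face, 62 mm above the bench; has the unit's axes (z up), hinge axis along own y.
- lever_grip (a point): Centre of the lever's handle: a black crossbar, 16 mm diameter, 44 mm long along the unit's y, 105 mm from the hinge, at the end of a flat steel bar 12 x 6 mm. Can be pinched from above across its 16 mm and turns between the fingers as the lever swings.
- wheel (a joint): Angle of the timer's thumbwheel, rad: ridge n is at the top at n x 0.785 (ridge 5 at 3.927); grows as the wheel's top rolls away from the robot, to the unit's own +x. At value q ridge n stands q - 0.785 n from the top, positive to own +x. Stops at -0.1 and 5.6. No clicks: stays where left (2 N at the rim); may start between ridges.
- timer_unit: Fixed grey timer housing, 130 (own x) x 85 (y) x 52 mm high, origin under its centre; the white thumbwheel stands half out of its top. Black cheeks either side of the wheel, 23 to 28 mm from its middle, reach 10 mm above the axle; white pointer lines on them mark the top position.
- wheel_axis (a point): Centre of the thumbwheel on its axle (along own y), 64 mm above the bench; has the timer unit's axes, z up. Drum of 28 mm radius, 18 mm wide, with eight ridges 45 deg apart, each 5 mm thick, reaching to 42 mm radius. Seven are 18 mm long along the axle; ridge 5 is 38 mm long.
- board: Practice board of chipboard, 260 (own x) x 440 (y) x 18 mm, lying fixed on the bench, origin under its centre. The empty rail runs along y near its front; 70 mm behind that rail's middle stands a 38 mm high duct, then a second rail full of fixed gear up to 98 mm high.
- rail_mid (a point): Middle of the top of the empty front rail, 25.5 mm above the bench. Steel, 35 mm wide (own x), 7.5 mm high, along own y; end brackets leave 180 mm free either way. A hung module has its x along this x (either way round) and its centre 21.5 mm above this point, feet 1 mm off the board. Modules may hang anywhere along it.
- relay1_mid (a point): Centre of a loose relay module (None if absent; 3 or 4 are there): off-white plastic on grey feet, 82 long (own x) x 36 wide (y) x 56 mm high, this point half-way up; top's middle 46 mm long, ends 42 mm high. 0.13 kg. Starts upright. Channel across its underside, along y, 6.5 mm deep, 37 mm wide, flared to 42 at the mouth: drops over the rail, self-centring from 3 mm off.
- relay2_mid (a point): Centre of a loose relay module (None if absent; 3 or 4 are there): off-white plastic on grey feet, 82 long (own x) x 36 wide (y) x 56 mm high, this point half-way up; top's middle 46 mm long, ends 42 mm high. 0.13 kg. Starts upright. Channel across its underside, along y, 6.5 mm deep, 37 mm wide, flared to 42 at the mouth: drops over the rail, self-centring from 3 mm off.
- relay3_mid (a point): Centre of a loose relay module (None if absent; 3 or 4 are there): off-white plastic on grey feet, 82 long (own x) x 36 wide (y) x 56 mm high, this point half-way up; top's middle 46 mm long, ends 42 mm high. 0.13 kg. Starts upright. Channel across its underside, along y, 6.5 mm deep, 37 mm wide, flared to 42 at the mouth: drops over the rail, self-centring from 3 mm off.
- relay4_mid (a point): Centre of a loose relay module (None if absent; 3 or 4 are there): off-white plastic on grey feet, 82 long (own x) x 36 wide (y) x 56 mm high, this point half-way up; top's middle 46 mm long, ends 42 mm high. 0.13 kg. Starts upright. Channel across its underside, along y, 6.5 mm deep, 37 mm wide, flared to 42 at the mouth: drops over the rail, self-centring from 3 mm off.
- contactor: Bystander: a loose black contactor, 75 x 45 x 73 mm, standing among the modules. Origin under its centre.
- screwdriver: Bystander: screwdriver, 200 mm long, 30 mm thick at most, lying beside the board.
- multimeter: Bystander: black hand multimeter, 150 x 74 x 45 mm. Origin under its centre.
- ferrule_jar: Bystander: small jar, 48 mm diameter, 60 mm high. Origin under its centre.
- duct_piece: Bystander: off-cut of slotted grey duct, 200 x 25 x 38 mm. Origin under its centre.
- tape: Bystander: roll of black tape, 80 mm diameter, 18 mm high. Origin under its centre.
There are look-alikes about, which are no part of the job. Leave any blue or yellow look-alike of the part that bears relay4_mid alone.

How it is judged:
By the outcome, as a careful person would: the job done as asked, in the order asked, and still so for the second after the job is handed in, with the robot touching nothing.
Of relay1, relay2, relay3, relay4 only 3 to 4 are there at a start; the rules pass over those that are not, and their reading is None.
At some moment in a run one of relay1, relay2, relay3, relay4 may be knocked a few centimetres aside while the robot is not near it.
Once in a run the grip may slacken for a moment while it holds something.
It also fails if it takes over 200 s, if anything falls off the work surface, if the arm or the gripper's body presses on something with over 40 N, if the wrist force passes 120 N, or if a joint passes its speed limit or range.

### The arm

A 6-joint arm with a two-finger parallel gripper is mounted at the origin on the work surface. World frame = base frame: x ahead of the robot, y to its left, z up, the work surface at z = 0. Lengths are in m, angles in rad, forces in N, time in s.
With the tool pointing down it reaches from about 0.225 to 0.725 m from the base axis. Payload 3.1 kg.
Tool frame: the origin (TCP) lies on the centre line of the jaws, within the pads' length; the fingertips stand 17 mm ahead of it and the grasp point (between the pads) lies 2 mm behind it; z points along the fingers, y is the line along which they close (so a half turn about z gives the same grasp; the last joint's range is limited). The gripper opens to 85 mm and grips with 20 to 120 N. Pads are 22 mm wide; open, the fingers measure 114 mm over their backs; the gripper's body (76 mm by 85 mm) begins 54 mm behind the grasp point. The pads swing forward as they close: fully open they stand 13 mm farther back than shut.
Start: joints at [-1.388, 0.048, 0.099, 1.622, 0, 1.443], TCP at [0.161, -0.5, 0.248] pointing down, gripper open.
Joint ranges: [-2.91, 2.91], [-0.99, 1.94], [-1.21, 1.42], [-2.12, 2.29], [-1.49, 1.47], [-3.14, 3.14]. Speed limits (rad/s): [2.79, 2.79, 3.14, 3.14, 3.14, 3.14].

### API

Orientations are given as a rotation vector (axis times angle).
In Python, from rig import sensors, vision, order gives the robot as it stands.
- The arm moves only by the tool play_rows, never from a script. Its argument "commands" is a list that holds one entry, the list of rows, each a list of 7 numbers: the finger opening in mm, from 0 to 85.4, then the shift along the world's x, y, z in mm, then the turn, a rotation vector about the world's x, y, z in degrees. In form: [[[grip, x, y, z, rx, ry, rz], ...]]. A call has 1 to 20 rows; each row shifts and turns the commanded pose from where the row before left it; what a row does not reach is not made up. A row lasts 1/8 s, in which the tool goes at most 62.5 mm and 10.7 degrees, less where a joint would pass 70% of its speed; a pose out of reach is approached as far as the arm can. A call with a gripper value outside its range is refused whole. The fingers move at their own pace and stop on an object; "grip_force" is the grip in N (left out, the last holds). Time passes only in rows, so rows that do not move let the fingers close. It gives the time, the measured TCP pose, the force and the opening at its end, in the units of the state.
- sensors.read_state(): the state, without advancing time (a new reading comes with each control period).
- vision.camera(name): name is "scene" or "top" or "wrist"; returns (picture, depth): 480x640x3 uint8, red, green, blue; 480x640 float32, m along the optical axis (not along the pixel's ray), 0 where there is no reading.
- vision.camera_model(name): a dict with "fov_y" (degrees; the focal length in pixels is half the picture's height over the tangent of half this angle, whatever the lens; pixels are square), "cx", "cy" (the principal point, pixels), "distortion" ([k1, k2, p1, p2, k3] as OpenCV has them; the pictures are not rectified), "T" (4x4, takes a point from camera to world coordinates). Camera axes: x right, y down, z forward; pixel columns grow to the right and rows downward; lengths in m; the calibration is good to about 2 mm. A picture is of the moment at which its call begins: read the wrist's pose just before it. camera_model takes no time and is no camera call; for the wrist camera it gives the pose at the moment of the call.
- order.hand_in(): hands the job in, once; it reports no verdict.
The state is a dict: "clock": time; "joints": joint angles; "qd": joint speeds; "joint_torque": joint torques, N m; "ee_pos": TCP position; "tcp_rot": TCP orientation; "contact_force": force on the tool from outside, world axes, zero at the start; "torque": the same for the moment, N m; "finger_gap": finger opening in m.
Only numpy, scipy, OpenCV 4.12 (cv2) and the standard library are available. Lean on these libraries where they do the work, as an engineer would, in place of code of your own. Each camera call takes 0.05 s, during which the arm holds its last target. There are 200 camera calls.

## Working session

There is one attempt and no reset: what is moved stays moved. The work goes in short steps, Python scripts to look and compute and a tool call to move; the robot and the scene stay as the last step left them, time stands still between calls to the robot, and variables do not carry over. Pictures are saved under pics/ and viewed, on a budget of 14 in all, crops included, one or two more only if the job needs it, and the job is handed in when it is done.

Besides the shell and the picture viewer there is one more tool, called after "Emit:" as a command line: name --argument value ..., lists and objects as JSON in quotes. play_rows: Moves the arm, as the interface text tells. Its arguments: {"type":"object","properties":{"commands":{"type":"array","items":{"type":"array","items":{"type":"array","items":{"type":"number"}}}},"grip_force":{"type":"number"}},"required":["commands"]}

```bash
ls; mkdir -p pics; cat > h.py <<'E'
import numpy as np, cv2
from rig import sensors, vision, order
def K(m):
    f=240/np.tan(np.radians(m["fov_y"])/2); return np.array([[f,0,m["cx"]],[0,f,m["cy"]],[0,0,1.]])
def ray(m,px):
    u=cv2.undistortPoints(np.array(px,float).reshape(-1,1,2),K(m),np.array(m["distortion"],float)).reshape(-1,2)
    d=np.c_[u,np.ones(len(u))]; T=np.array(m["T"]); return T[:3,3],d@T[:3,:3].T
def plane(m,px,z):
    o,d=ray(m,px); return o+d*((z-o[2])/d[:,2])[:,None]
def proj(m,P):
    T=np.linalg.inv(np.array(m["T"])); p=np.atleast_2d(P)@T[:3,:3].T+T[:3,3]
    return cv2.projectPoints(p,np.zeros(3),np.zeros(3),K(m),np.array(m["distortion"],float))[0].reshape(-1,2)
def cloud(m,dep):
    v,u=np.mgrid[0:480,0:640]; px=np.c_[u.ravel(),v.ravel()]
    o,d=ray(m,px); return (o+d*dep.ravel()[:,None]).reshape(480,640,3)
def save(n,rgb): cv2.imwrite(f"pics/{n}.png",rgb[...,::-1])
E
python3 - <<'E'
from h import *
for c in("scene","top"):
    m=vision.camera_model(c); r,d=vision.camera(c); save(c+"0",r); np.savez(c+"0.npz",r=r,d=d)
    print(c,m,(d>0).mean())
print(sensors.read_state())
E
```

```text
pics
scene {'fov_y': 46.49455665956954, 'cx': 321.1169140281486, 'cy': 239.92318432534347, 'distortion': array([-0.07694386,  0.        ,  0.        ,  0.        ,  0.        ]), 'T': array([[-0.66304614,  0.46493934, -0.58668665,  1.40779603],
       [ 0.74848161,  0.39915111, -0.52957876,  0.81504322],
       [-0.01204537, -0.79025933, -0.61265415,  1.10460411],
       [ 0.        ,  0.        ,  0.        ,  1.        ]])} 0.9919075520833334
top {'fov_y': 57.69446896958491, 'cx': 314.88341646885385, 'cy': 240.9378582837787, 'distortion': array([-0.08083984,  0.        ,  0.        ,  0.        ,  0.        ]), 'T': array([[ 1.43028466e-02, -9.95357833e-01,  9.51746435e-02,
         3.37101905e-01],
       [-9.99795517e-01, -1.55972677e-02, -1.28704520e-02,
        -2.13926620e-04],
       [ 1.42951696e-02, -9.49710979e-02, -9.95377385e-01,
         1.18776803e+00],
       [ 0.00000000e+00,  0.00000000e+00,  0.00000000e+00,
         1.00000000e+00]])} 0.9960904947916667
{'clock': 0.1, 'joints': array([-1.38780024e+00,  4.86753193e-02,  9.77208484e-02,  1.62204858e+00,
        2.36105113e-05,  1.44298225e+00]), 'qd': array([-0.00189498, -0.00031108,  0.0033398 ,  0.00062077,  0.00029395,
       -0.00161903]), 'joint_torque': array([ 3.30315917e-03, -3.39853191e+01,  3.20934999e+01,  1.58188673e-02,
       -8.29915592e-06, -1.07770944e-06]), 'ee_pos': array([ 0.16044835, -0.49930793,  0.24721806]), 'tcp_rot': array([-3.10155311e+00, -4.85915119e-01,  5.85126354e-05]), 'contact_force': array([0.32658204, 0.70815274, 0.40674592]), 'torque': array([0.0126678 , 0.02217567, 0.02509255]), 'finger_gap': 0.08534438394998253}
```

View pics/top0.png

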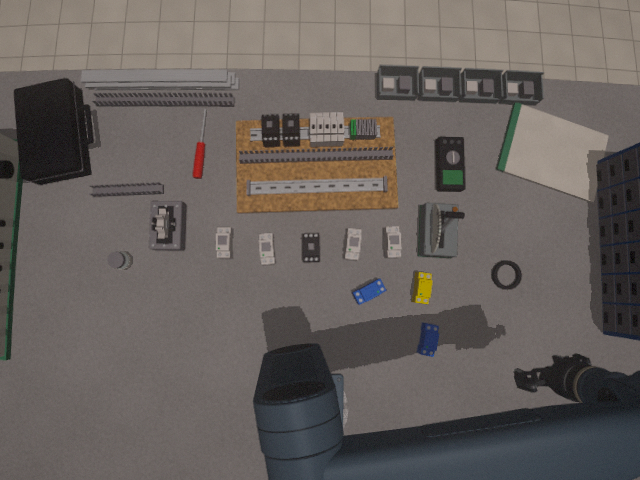

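View pics/scene0.png

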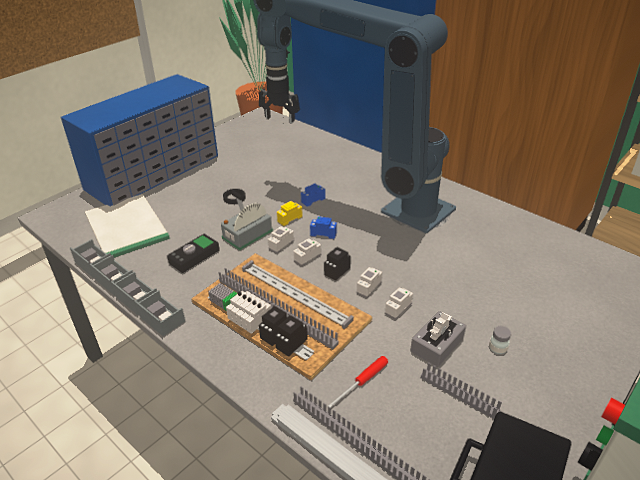

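The top view shows four off-white modules at (223,242), (266,248), (353,243) and (393,241). Possible confusions are the black contactor (311,247), blue look-alikes (369,291) and (429,339), a yellow one (424,287), and the white fixed gear on the rear rail (327,126). The supply is at (440,230), the timer at (167,225) and the empty rail at (317,186).

```bash
cat >> h.py <<'E'
def blob(P,sel,box):
    x0,x1,y0,y1=box
    s=sel&(P[...,0]>x0)&(P[...,0]<x1)&(P[...,1]>y0)&(P[...,1]<y1); return s
def modules(r,d,m,verbose=True):
    P=cloud(m,d); hsv=cv2.cvtColor(r,cv2.COLOR_RGB2HSV)
    hi=((P[...,2]>0.03)&(P[...,2]<0.13)&(d>0)&(P[...,0]>0.1)&(P[...,0]<0.62)).astype(np.uint8)
    n,l,st,c=cv2.connectedComponentsWithStats(hi)
    for i in range(1,n):
        if st[i,4]<60: continue
        q=P[l==i]; hm=np.median(hsv[l==i],0)
        t=q[q[:,2]>np.percentile(q[:,2],95)-.006]
        b=lambda a:cv2.minAreaRect((a[:,:2]*1000).astype(np.float32))
        f=lambda x:"c(%.0f,%.0f) s(%.0f,%.0f) a%.0f"%(*x[0],*x[1],x[2])
        print(c[i].round(),st[i,4],hm,"zmax %.0f"%(np.percentile(q[:,2],95)*1000),f(b(q)),"top",f(b(t)))
E
python3 - <<'E'
from h import *
for c in("top","scene"):
    z=np.load(c+"0.npz"); m=vision.camera_model(c); print(c); modules(z["r"],z["d"],m)
z=np.load("top0.npz"); r=z["r"]
a=cv2.resize(r[190:275,140:240],(800,600)[0:1]+(680,),interpolation=cv2.INTER_CUBIC)
def crop(u0,u1,v0,v1,w): 
    a=r[v0:v1,u0:u1]; return cv2.resize(a,(w,int(w*(v1-v0)/(u1-u0))),interpolation=cv2.INTER_CUBIC)
A=crop(140,300,190,275,390);B=crop(330,490,190,275,390)
s=np.load("scene0.npz")["r"]
r=s;C=crop(380,520,270,370,390);D=crop(200,340,170,270,390)
h1=min(A.shape[0],B.shape[0])
save("crop1",np.vstack([np.hstack([A,B]),np.hstack([C,D])]))
E
```

```text
top
[  4. 238.] 1536 [17. 34. 80.] zmax 105 c(372,828) s(39,499) a86 top c(604,802) s(17,31) a61
[ 43. 175.] 513 [60. 33. 30.] zmax 93 c(607,710) s(130,25) a90 top c(609,713) s(121,22) a90
[617. 259.] 3976 [120.  28.  44.] zmax 124 c(409,-824) s(22,421) a90 top c(409,-827) s(419,11) a0
[452. 185.] 253 [62. 40. 47.] zmax 41 c(607,-387) s(75,25) a89 top c(607,-387) s(25,73) a0
[166. 225.] 1638 [13. 21. 98.] zmax 93 c(483,383) s(128,88) a1 top c(490,382) s(57,21) a3
[439. 231.] 1790 [19. 10. 94.] zmax 112 c(480,-346) s(91,141) a88 top c(484,-335) s(28,95) a88
[224. 242.] 467 [ 10.  25. 144.] zmax 60 c(440,226) s(80,37) a2 top c(440,226) s(45,35) a1
[393. 241.] 462 [ 10.  25. 150.] zmax 60 c(450,-222) s(81,37) a3 top c(450,-222) s(46,36) a3
[353. 243.] 441 [ 10.  24. 151.] zmax 61 c(442,-115) s(36,82) a85 top c(442,-114) s(36,46) a84
[266. 248.] 451 [ 10.  24. 149.] zmax 60 c(426,114) s(82,36) a6 top c(426,115) s(45,37) a2
[310. 247.] 496 [10. 25. 59.] zmax 77 c(430,-4) s(74,45) a1 top c(430,-2) s(47,41) a1
[118. 260.] 307 [ 45.  18. 100.] zmax 65 c(388,507) s(43,47) a2 top c(388,508) s(
[... 1095 characters left out ...]
 zmax 58 c(444,-112) s(42,88) a85 top c(444,-111) s(39,51) a83
[337. 259.] 460 [13. 36. 51.] zmax 74 c(436,0) s(77,49) a3 top c(435,0) s(48,52) a89
[369. 278.] 339 [ 16.  38. 181.] zmax 58 c(428,116) s(92,39) a5 top c(428,117) s(54,37) a6
[398. 298.] 380 [ 16.   36.  189.5] zmax 58 c(445,229) s(88,39) a1 top c(444,228) s(52,37) a3
[439. 335.] 1529 [ 11.  26. 138.] zmax 90 c(488,384) s(135,89) a1 top c(496,384) s(61,20) a3
[501. 335.] 296 [ 10.  23. 145.] zmax 62 c(395,510) s(47,45) a41 top c(393,510) s(42,40) a27
[558. 437.] 163 [10. 24. 40.] zmax 91 c(611,740) s(76,19) a90 top c(611,739) s(73,17) a90
[595. 447.] 66 [12.5 25.  34. ] zmax 124 c(609,816) s(20,29) a0 top c(613,816) s(29,14) a88
```

View pics/crop1.png

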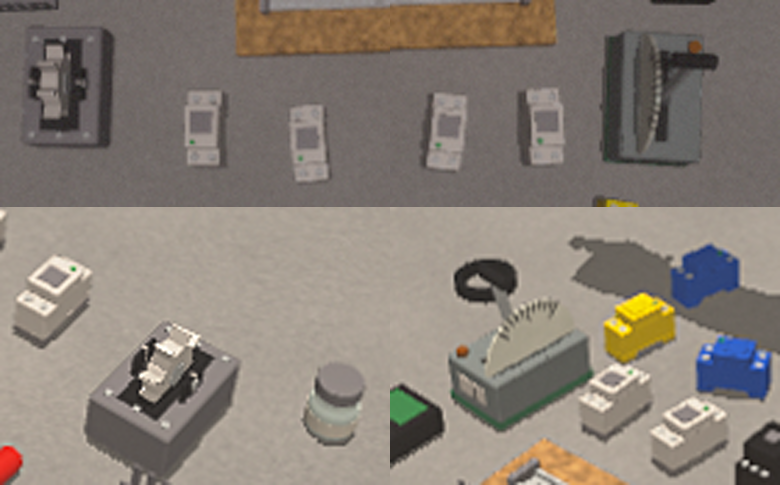

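Emit:
play_rows --commands '[[[85, 30, 16, 10, 0, 0, 9], [85, 30, 16, 10, 0, 0, 9], [85, 30, 16, 10, 0, 0, 9], [85, 30, 16, 10, 0, 0, 9], [85, 30, 16, 10, 0, 0, 9], [85, 30, 16, 10, 0, 0, 9], [85, 30, 16, 10, 0, 0, 9], [85, 30, 16, 10, 0, 0, 9], [85, 0, 0, 0, 0, 0, 0], [85, 0, 0, 0, 0, 0, 0]]]' --grip_force 40

```text
clock: 1.35
ee_pos: [0.4002, -0.3719, 0.3276]
tcp_rot: [-2.225, -2.216, 0.001]
contact_force: [-0.1, -0.1, -0.5]
finger_gap: 0.085
```

```bash
cat >> h.py <<'E'
from scipy.spatial.transform import Rotation as Rt
def st():
    s=sensors.read_state(); R=Rt.from_rotvec(s["tcp_rot"]).as_matrix()
    print("t%.1f"%s["clock"],"tcp",(s["ee_pos"]*1000).round(1),"z",R[:,2].round(3),"yaw_y %.2f"%np.degrees(np.arctan2(R[1,1],R[0,1])),"F",s["contact_force"].round(1),"gap %.1f"%(s["finger_gap"]*1000),"j",s["joints"].round(2)); return s,R
def shot(c,n):
    m=vision.camera_model(c); r,d=vision.camera(c); save(n,r); np.savez(n+".npz",r=r,d=d,T=m["T"]); return m,r,d
E
python3 - <<'E'
from h import *
s,R=st(); m,r,d=shot("wrist","w1"); T=np.array(m["T"]); print(T.round(3),m["fov_y"]); print("cam in tool",(R.T@(T[:3,3]-s["ee_pos"])).round(3))
mt,rt,dt=shot("top","top1")
P=cloud(mt,dt)
for c,mm,rr,dd in(("top",mt,rt,dt),):
    P=cloud(mm,dd); v=rr.max(-1)
    b=blob(P,(P[...,2]>.1)&(P[...,2]<.2)&(v<60)&(dd>0),(.35,.62,-.42,-.3))
    q=P[b]; print(b.sum(),q.mean(0).round(4),cv2.minAreaRect((q[:,:2]*1000).astype(np.float32)))
E
```

```text
t1.4 tcp [ 400.2 -371.9  327.6] z [-0.001  0.001 -1.   ] yaw_y -0.24 F [-0.1 -0.1 -0.5] gap 85.0 j [-0.87  0.14  0.36  1.79 -0.    0.7 ]
[[ 1.    -0.003 -0.003  0.4  ]
 [-0.004 -0.96  -0.279 -0.301]
 [-0.002  0.279 -0.96   0.453]
 [ 0.     0.     0.     1.   ]] 64.5950622984599
cam in tool [ 0.071 -0.001 -0.126]
110 [ 0.5027 -0.3445  0.1717] ((503.1721496582031, -345.0738220214844), (13.083832740783691, 43.77119445800781), 0.17353904247283936)
```

View pics/w1.png

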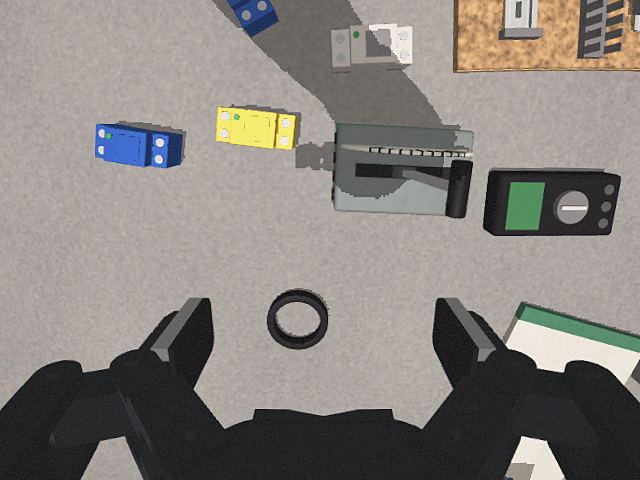

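```bash
cat >> h.py <<'E'
def rect(q): 
    (c,s,a)=cv2.minAreaRect((q[:,:2]*1000).astype(np.float32)); return np.round(c,1),np.round(s,1),round(a,1)
E
python3 - <<'E'
from h import *
z=np.load("w1.npz"); m=vision.camera_model("wrist"); m["T"]=z["T"]; P=cloud(m,z["d"]); v=z["r"].max(-1)
box=(.38,.58,-.42,-.28)
for lo,hi in((.045,.075),):
    q=P[blob(P,(P[...,2]>lo)&(P[...,2]<hi),box)]; print("box",len(q),rect(q),np.median(q[:,2]))
q=P[blob(P,(P[...,2]>.13)&(v<60),box)]; print("handle",len(q),rect(q),np.percentile(q[:,2],[5,50,95]).round(3))
b=blob(P,(P[...,2]>.13)&(v<60),box); px=np.argwhere(b)[:,::-1]; print("px",px.mean(0)); print(plane(m,[px.mean(0)],.163))
# bar direction
q=P[blob(P,(P[...,2]>.07)&(P[...,1]<-.328),box)]; print("bar",q[q[:,2]<.12].mean(0))
# modules at wrist
print((P[400:410,300:310,2]).mean(), np.median(P[200:215,20:60,2]))
modules(z["r"],z["d"],m)
E
```

```text
box 9414 (array([ 480.8, -346.1]), array([ 90.2, 142.9]), 87.4) 0.06207204077197501
handle 39208 (array([ 446.9, -348.8]), array([ 72.1, 129.1]), 77.3) [0.339 0.391 0.408]
px [448.02387268 418.02563252]
[[ 0.51823781 -0.56713596  0.163     ]]
bar [ 0.4837584  -0.34565658  0.08930638]
-0.0001176877754644895 0.00015876132025316458
[251.  11.] 929 [110. 168. 129.] zmax 56 c(330,-186) s(37,25) a27 top c(317,-185) s(17,6) a4
[371.  46.] 3364 [ 15.  18. 161.] zmax 58 c(449,-223) s(82,37) a3 top c(449,-223) s(46,36) a3
[518.  32.] 314 [127.5  11.  147. ] zmax 35 c(603,-204) s(33,9) a3 top c(603,-204) s(33,9) a3
[255. 128.] 2769 [ 28. 138. 245.] zmax 58 c(328,-302) s(37,82) a82 top c(328,-302) s(36,47) a83
[133. 146.] 2721 [110. 175. 206.] zmax 58 c(192,-319) s(37,83) a80 top c(192,-319) s(36,47) a79
[394. 167.] 10495 [ 70.   8. 101.] zmax 113 c(481,-346) s(90,143) a87 top c(482,-335) s(29,95) a88
[505. 204.] 1442 [75. 34. 46.] zmax 38 c(607,-387) s(25,73) a0 top c(608,-387) s(25,73) a1
```

```bash
python3 - <<'E'
from h import *
z=np.load("w1.npz"); m=vision.camera_model("wrist"); m["T"]=z["T"]; P=cloud(m,z["d"]); v=z["r"].max(-1)
b=blob(P,(P[...,2]>.135)&(P[...,2]<.2)&(v<70),(.38,.58,-.42,-.28)); q=P[b]
print(len(q),rect(q),np.percentile(q[:,2],[5,50,95,99]).round(4))
t=q[q[:,2]>np.percentile(q[:,2],60)]; print("ridge",t.mean(0).round(4))
E
```

```text
1181 (array([ 503.6, -347.3]), array([43.8, 15.6]), 86.8) [0.1658 0.1712 0.1732 0.1738]
ridge [ 0.5037 -0.3466  0.1725]
```

Emit:
play_rows --commands '[[[45, 25, 1, -20, 0, 0, -1.2], [45, 25, 1, -20, 0, 0, -1.2], [45, 25, 1, -20, 0, 0, 0], [45, 27, 1, -20, 0, 0, 0], [45, 0, 1, -20, 0, 0, 0], [45, 0, 1, -20, 0, 0, 0], [45, 0, 0, -20, 0, 0, 0], [45, 0, 0, -20, 0, 0, 0], [45, 0, 0, 0, 0, 0, 0], [10, 0, 0, 0, 0, 0, 0], [10, 0, 0, 0, 0, 0, 0], [10, 0, 0, 0, 0, 0, 0], [10, 0, 0, 0, 0, 0, 0], [10, 0, 0, 0, 0, 0, 0], [10, 0, 0, 0, 0, 0, 0]]]' --grip_force 30

```text
clock: 3.32
ee_pos: [0.5029, -0.3666, 0.1698]
tcp_rot: [2.269, 2.169, -0.001]
contact_force: [-0.0, -1.0, 6.3]
finger_gap: 0.0147
```

```bash
python3 - <<'E'
from h import *
s,R=st()
a=.218
print([(round(105*(np.sin(b)-np.sin(a)),1),round(105*(np.cos(b)-np.cos(a)),1)) for b in np.linspace(a,-.75,13)])
E
```

```text
t3.3 tcp [ 502.9 -366.6  169.8] z [ 0.002 -0.002 -1.   ] yaw_y -2.60 F [-0.  -1.   6.3] gap 14.7 j [-0.74  0.3   0.22  1.5  -0.    0.88]
[(np.float64(0.0), np.float64(0.0)), (np.float64(-8.3), np.float64(1.5)), (np.float64(-16.8), np.float64(2.3)), (np.float64(-25.2), np.float64(2.5)), (np.float64(-33.7), np.float64(1.9)), (np.float64(-42.1), np.float64(0.7)), (np.float64(-50.3), np.float64(-1.2)), (np.float64(-58.4), np.float64(-3.8)), (np.float64(-66.2), np.float64(-7.0)), (np.float64(-73.8), np.float64(-10.8)), (np.float64(-81.0), np.float64(-15.2)), (np.float64(-87.9), np.float64(-20.2)), (np.float64(-94.3), np.float64(-25.7))]
```

Emit:
play_rows --commands '[[[10, -8.3, 0.4, 1.5, 0, 0, 0], [10, -8.5, 0.4, 0.8, 0, 0, 0], [10, -8.4, 0.4, 0.2, 0, 0, 0], [10, -8.5, 0.4, -0.6, 0, 0, 0], [10, -8.4, 0.4, -1.2, 0, 0, 0], [10, -8.2, 0.4, -1.9, 0, 0, 0], [10, -8.1, 0.4, -2.6, 0, 0, 0], [10, -7.8, 0.4, -3.2, 0, 0, 0], [10, -7.6, 0.4, -3.8, 0, 0, 0], [10, -7.2, 0.3, -4.4, 0, 0, 0], [10, -6.9, 0.3, -5, 0, 0, 0], [10, -3.5, 0.2, -2.8, 0, 0, 0], [10, -1.5, 0, -1, 0, 0, 0], [10, 0, 0, 0, 0, 0, 0], [10, 0, 0, 0, 0, 0, 0]]]'

```text
clock: 5.2
ee_pos: [0.414, -0.3621, 0.1479]
tcp_rot: [2.262, 2.165, 0.01]
contact_force: [10.2, -0.7, 11.2]
finger_gap: 0.0143
```

```bash
python3 - <<'E'
from h import *
s,R=st()
E
```

```text
t5.2 tcp [ 414.  -362.1  147.9] z [ 0.012 -0.003 -1.   ] yaw_y -2.51 F [10.2 -0.7 11.2] gap 14.3 j [-0.84  0.1  -0.04  1.42  0.01  0.77]
```

Emit:
play_rows --commands '[[[45, 0, 0, 0, 0, 0, 0], [45, 0, 0, 0, 0, 0, 0], [45, 0, -1, 25, 0, 0, 0], [45, 0, -1, 35, 0, 0, 0], [45, -8, 36, 20, 0, 0, 9.25], [60, -8, 36, 20, 0, 0, 9.25], [60, -8, 36, 20, 0, 0, 9.25], [60, -8, 36, 20, 0, 0, 9.25], [60, -8, 36, 20, 0, 0, 9.25], [60, -8, 36, 20, 0, 0, 9.25], [60, -9, 36, 20, 0, 0, 9.25], [60, -9, 36, 20, 0, 0, 9.25], [60, -9, 36, 20, 0, 0, 9.25], [60, -9, 38, 12, 0, 0, 9.25], [60, 0, 0, 0, 0, 0, 0], [60, 0, 0, 0, 0, 0, 0]]]'

```text
clock: 7.2
ee_pos: [0.3251, -0.0018, 0.3949]
tcp_rot: [-0.004, -3.138, 0.0]
contact_force: [0.3, -0.3, -0.5]
finger_gap: 0.0601
```

```bash
python3 - <<'E'
from h import *
s,R=st(); m,r,d=shot("wrist","w2"); P=cloud(m,d)
d2=d.copy(); d2[P[...,2]>.2]=0
modules(r,d2,m)
q=P[blob(P,(P[...,2]>.13)&(P[...,2]<.2)&(r.max(-1)<70),(.36,.56,-.42,-.28))]; print("handle",len(q),rect(q) if len(q) else 0)
E
```

```text
t7.2 tcp [325.1  -1.8 394.9] z [-0.004 -0.    -1.   ] yaw_y 89.86 F [ 0.3 -0.3 -0.5] gap 60.1 j [-0.21 -0.35  0.05  1.98 -0.   -0.21]
[66. 79.] 2507 [111. 178. 204.] zmax 57 c(192,-318) s(39,83) a80 top c(192,-318) s(38,47) a81
[200. 178.] 1900 [110. 173. 215.] zmax 58 c(317,-160) s(37,82) a28 top c(317,-159) s(37,47) a28
[ 93. 188.] 2145 [ 27. 151. 244.] zmax 57 c(328,-302) s(38,83) a83 top c(328,-301) s(38,46) a81
[408. 257.] 1755 [ 15.  19. 162.] zmax 58 c(425,113) s(83,37) a5 top c(425,113) s(47,37) a6
[321. 262.] 1936 [113.  16.  48.] zmax 75 c(430,-4) s(76,45) a2 top c(430,-4) s(50,43) a1
[240. 266.] 1514 [ 16.  13. 222.] zmax 58 c(441,-115) s(37,82) a85 top c(441,-115) s(36,47) a85
[490. 268.] 1855 [ 16.  14. 216.] zmax 58 c(440,227) s(83,38) a1 top c(440,227) s(46,37) a1
[163. 274.] 1794 [ 16.  13. 216.] zmax 57 c(449,-223) s(83,38) a3 top c(449,-222) s(46,36) a4
[ 80. 298.] 7178 [ 53.  10. 128.] zmax 118 c(480,-345) s(92,142) a88 top c(475,-324) s(96,28) a14
[590. 295.] 5717 [ 17.  13. 125.] zmax 92 c(482,381) s(132,87) a0 top c(483,382) s(20,38) a90
[ 69. 366.] 393 [90. 36. 43.] zmax 38 c(607,-394) s(25,61) a1 top c(607,-394) s(24,61) a1
handle 530 (array([ 413.8, -342. ]), array([44.7, 15.2]), 86.6)
```

View pics/w2.png

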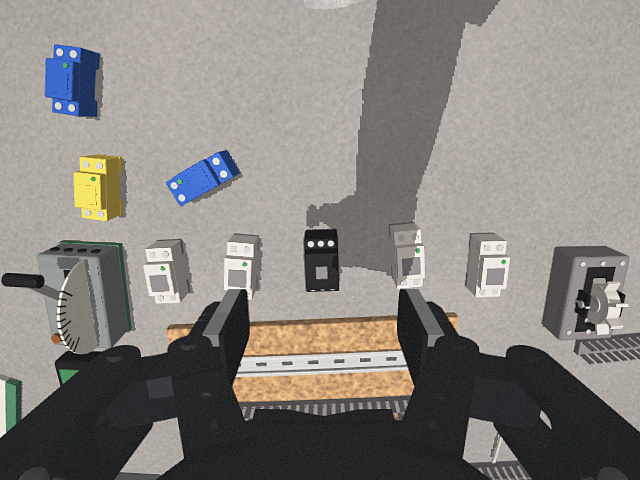

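```bash
python3 - <<'E'
from h import *
z=np.load("w2.npz"); m=vision.camera_model("wrist"); m["T"]=z["T"]; P=cloud(m,z["d"]); hsv=cv2.cvtColor(z["r"],cv2.COLOR_RGB2HSV)
b=blob(P,(P[...,2]>.0225)&(P[...,2]<.029)&(hsv[...,1]<60),(.5,.64,-.2,.2)); q=P[b]; print("wrist rail",len(q),rect(q),np.median(q[:,2]))
for lo in np.arange(-.1,.1,.04):
    s=q[(q[:,1]>lo)&(q[:,1]<lo+.04)]; 
    if len(s): print(round(lo+.02,2),np.percentile(s[:,0],[3,97]).round(4))
z=np.load("top0.npz"); m=vision.camera_model("top"); P=cloud(m,z["d"]); hsv=cv2.cvtColor(z["r"],cv2.COLOR_RGB2HSV)
b=blob(P,(hsv[...,1]<60)&(hsv[...,2]>80)&(P[...,2]<.05),(.55,.64,-.25,.25)).astype(np.uint8)
n,l,s_,c=cv2.connectedComponentsWithStats(b); i=1+s_[1:,4].argmax(); px=np.argwhere(l==i)[:,::-1]
W=plane(m,px,.0255); print("top rail",rect(W),s_[i])
for lo in np.arange(-.16,.16,.04):
    s=W[(W[:,1]>lo)&(W[:,1]<lo+.04)]; print(round(lo+.02,2),np.percentile(s[:,0],[3,97]).round(4))
for p,hh in (("A",(.44,.226)),):
    pass
E
```

```text
wrist rail 1298 (array([598.8,  -5.6]), array([ 37.2, 264. ]), 2.7) 0.025362225450167558
-0.08 [0.5847 0.6196]
-0.04 [0.5825 0.618 ]
-0.0 [0.5806 0.6159]
0.04 [0.5785 0.614 ]
0.08 [0.5764 0.6123]
top rail (array([601.2, -18.7]), array([ 39.4, 380.8]), 2.7) [ 247  176  141   19 1763]
-0.14 [0.5893 0.6203]
-0.1 [0.5858 0.6192]
-0.06 [0.5851 0.6184]
-0.02 [0.5815 0.615 ]
0.02 [0.5809 0.6143]
0.06 [0.5802 0.6135]
0.1 [0.5769 0.6101]
0.14 [0.5761 0.6095]
```

Emit:
play_rows --commands '[[[60, 15.4, -27.6, -30.6, 0, 0, 1.8], [60, 15.4, -27.6, -30.6, 0, 0, 1.8], [60, 15.4, -27.6, -30.6, 0, 0, 0], [60, 15.4, -27.6, -30.6, 0, 0, 0], [60, 15.4, -27.6, -30.6, 0, 0, 0], [60, 15.5, -27.6, -30.6, 0, 0, 0], [60, 15.5, -27.6, -30.6, 0, 0, 0], [60, 15.5, -27.6, -30.6, 0, 0, 0], [60, 0, 0, 0, 0, 0, 0], [60, 0, 0, -28, 0, 0, 0], [60, 0, 0, -28, 0, 0, 0], [60, 0, 0, -28, 0, 0, 0], [60, 0, 0, -20, 0, 0, 0], [60, 0, 0, -10, 0, 0, 0], [60, 0, 0, 0, 0, 0, 0]]]' --grip_force 60

```text
clock: 9.12
ee_pos: [0.4483, -0.2221, 0.0371]
tcp_rot: [0.095, -3.139, -0.002]
contact_force: [0.2, -0.1, 0.6]
finger_gap: 0.06
```

```bash
python3 - <<'E'
from h import *
st()
E
```

```text
t9.1 tcp [ 448.3 -222.1   37.1] z [-0.001  0.001 -1.   ] yaw_y 93.46 F [ 0.2 -0.1  0.6] gap 60.0 j [-0.59  0.05 -0.32  1.2  -0.   -0.65]
```

Emit:
play_rows --commands '[[[20, 0, 0, 0, 0, 0, 0], [20, 0, 0, 0, 0, 0, 0], [20, 0, 0, 0, 0, 0, 0], [20, 0, 0, 0, 0, 0, 0], [20, 0, 0, 15, 0, 0, 0], [20, 0, 0, 25, 0, 0, 0], [20, 0, 0, 30, 0, 0, 0], [20, 0, 0, 30, 0, 0, -0.6], [20, 26, 14, 0, 0, 0, 0], [20, 26, 14, 0, 0, 0, 0], [20, 26, 14, 0, 0, 0, 0], [20, 26, 14, 0, 0, 0, 0], [20, 26, 14, 0, 0, 0, 0], [20, 27, 14, 0, 0, 0, 0], [20, 0, 0, 0, 0, 0, 0], [20, 0, 0, -25, 0, 0, 0], [20, 0, 0, -25, 0, 0, 0], [20, 0, 0, -15, 0, 0, 0], [20, 0, 0, 0, 0, 0, 0]]]'

```text
clock: 11.5
ee_pos: [0.6043, -0.138, 0.0708]
tcp_rot: [0.079, -3.137, -0.002]
contact_force: [0.6, 0.2, -1.7]
finger_gap: 0.0354
```

```bash
python3 - <<'E'
from h import *
st(); m,r,d=shot("wrist","w3"); shot("scene","s3")
s=np.load("s3.npz")["r"]
save("c3",np.hstack([cv2.resize(r,(400,300)),cv2.resize(s[200:380,180:420],(400,300),interpolation=cv2.INTER_CUBIC)]))
E
```

```text
t11.5 tcp [ 604.3 -138.    70.8] z [-0.004  0.001 -1.   ] yaw_y 92.88 F [ 0.6  0.2 -1.7] gap 35.4 j [-0.33  0.33  0.07  1.31 -0.   -0.38]
```

View pics/c3.png

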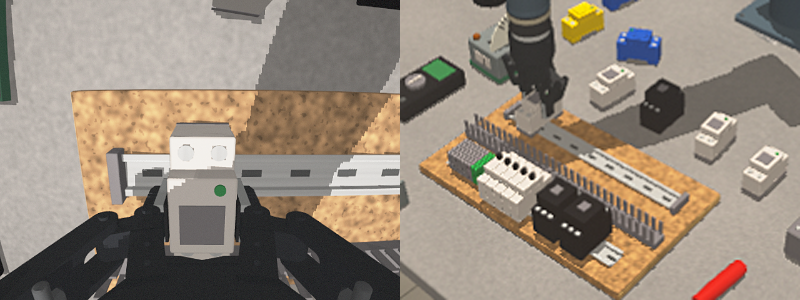

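```bash
cat >> h.py <<'E'
def railcheck(n):
    z=np.load(n+".npz"); m=vision.camera_model("wrist"); m["T"]=z["T"]; P=cloud(m,z["d"]); hsv=cv2.cvtColor(z["r"],cv2.COLOR_RGB2HSV)
    X=[]
    for y in np.arange(-.19,.16,.01):
        s=P[blob(P,(P[...,2]>.0228)&(P[...,2]<.0285),(.55,.65,y,y+.01))]
        if len(s)>60:
            a,b=np.percentile(s[:,0],[2,98])
            if .032<b-a<.038: X.append((y+.005,(a+b)/2))
    X=np.array(X); 
    if len(X)>3: p=np.polyfit(*X.T,1); print("rail x(y)= %.4f %+.4f y"%(p[1],p[0]),len(X),X[:,0].min(),X[:,0].max(), "rms",np.std(X[:,1]-np.polyval(p,X[:,0])))
    return P,z["r"]
E
python3 - <<'E'
from h import *
P,r=railcheck("w3"); hsv=cv2.cvtColor(r,cv2.COLOR_RGB2HSV)
b=blob(P,(P[...,2]>.07)&(P[...,2]<.11)&(r.max(-1)>110),(.55,.66,-.17,-.1))
q=P[b]; print(len(q),rect(q),np.percentile(q[:,2],[5,50,95,99]).round(4)); t=q[q[:,2]>.085]; print("top",rect(t))
E
```

```text
rail x(y)= 0.5989 -0.0439 y 14 -0.185 0.025000000000000185 rms 0.00032280695641127773
16961 (array([ 601.6, -138. ]), array([65. , 84.9]), 67.9) [0.0731 0.0868 0.0888 0.0919]
top (array([ 603.7, -134.5]), array([47.9, 69.5]), 3.2)
```

Emit:
play_rows --commands '[[[20, 0.5, 0, -6, 0, 0, 0], [20, 0, 0, -5, 0, 0, 0], [20, 0, 0, -4, 0, 0, 0], [20, 0, 0, -3, 0, 0, 0], [20, 0, 0, 0, 0, 0, 0], [20, 0, 0, 0, 0, 0, 0]]]'

```text
clock: 12.35
ee_pos: [0.607, -0.1383, 0.058]
tcp_rot: [-0.08, 3.139, -0.001]
contact_force: [-5.0, 1.5, 11.0]
finger_gap: 0.0353
```

```bash
python3 - <<'E'
from h import *
st()
E
```

```text
t12.3 tcp [ 607.  -138.3   58. ] z [ 0.002 -0.001 -1.   ] yaw_y 92.92 F [-5.   1.5 11. ] gap 35.3 j [-0.33  0.34  0.05  1.28 -0.   -0.38]
```

Emit:
play_rows --commands '[[[20, 2, 0, -3, 0, 0, 0], [20, 0, 0, -3, 0, 0, 0], [20, 0, 0, 0, 0, 0, 0], [20, 0, 0, 0, 0, 0, 0]]]'

```text
clock: 12.85
ee_pos: [0.6077, -0.1384, 0.058]
tcp_rot: [-0.08, 3.14, -0.003]
contact_force: [-17.0, 4.3, 33.2]
finger_gap: 0.0352
```

```bash
python3 - <<'E'
from h import *
st()
E
```

```text
t12.8 tcp [ 607.7 -138.4   58. ] z [ 0.001 -0.002 -1.   ] yaw_y 92.91 F [-17.    4.3  33.2] gap 35.2 j [-0.33  0.34  0.05  1.28 -0.   -0.38]
```

Emit:
play_rows --commands '[[[20, -1, 0, 5, 0, 0, 0], [20, -1, 0, 4, 0, 0, 0], [20, -1, 0, 3, 0, 0, 0], [20, 0, 0, 0, 0, 0, 0], [20, 0, 0, 0, 0, 0, 0]]]'

```text
clock: 13.48
ee_pos: [0.6053, -0.1381, 0.0596]
tcp_rot: [0.08, -3.139, -0.001]
contact_force: [0.3, 0.2, -1.1]
finger_gap: 0.0353
```

```bash
python3 - <<'E'
from h import *
st()
E
```

```text
t13.5 tcp [ 605.3 -138.1   59.6] z [-0.001  0.    -1.   ] yaw_y 92.91 F [ 0.3  0.2 -1.1] gap 35.3 j [-0.33  0.33  0.05  1.29  0.   -0.38]
```

Emit:
play_rows --commands '[[[20, -1, 0, -1.5, 0, 0, 0], [20, -0.5, 0, -1.5, 0, 0, 0], [20, -0.5, 0, -1.5, 0, 0, 0], [20, 0, 0, 0, 0, 0, 0], [20, 0, 0, 0, 0, 0, 0]]]'

```text
clock: 14.1
ee_pos: [0.6047, -0.1382, 0.0581]
tcp_rot: [-0.08, 3.138, -0.001]
contact_force: [-0.8, 1.8, 4.8]
finger_gap: 0.0354
```

```bash
python3 - <<'E'
from h import *
st()
E
```

```text
t14.1 tcp [ 604.7 -138.2   58.1] z [ 0.003 -0.    -1.   ] yaw_y 92.92 F [-0.8  1.8  4.8] gap 35.4 j [-0.33  0.33  0.04  1.28  0.   -0.38]
```

```bash
python3 - <<'E'
from h import *
m,r,d=shot("wrist","w4")
P,r=railcheck("w4")
z3=np.load("w3.npz")
q=P[blob(P,(P[...,2]>.05)&(P[...,2]<.11)&(r.max(-1)>60),(.55,.66,-.15,-.126))]
for x in np.arange(.555,.66,.005):
    s=q[(q[:,0]>x)&(q[:,0]<x+.005)]
    if len(s)>20: print(round(x*1000),len(s),(np.percentile(s[:,2],[10,50,90])*1000).round(1))
E
```

```text
rail x(y)= 0.5987 -0.0450 y 12 -0.185 0.005000000000000167 rms 0.00014526325564716158
560 962 [52.5 59.8 61.5]
565 1036 [60.4 61.2 62. ]
570 977 [60.5 61.4 62.4]
575 951 [60.4 61.1 61.9]
580 2315 [61.6 72.9 75.6]
585 1065 [74.5 75.3 76.5]
590 1053 [74.4 75.2 75.9]
595 1064 [74.8 75.7 76.5]
600 965 [75.1 75.8 76.5]
605 925 [75.1 75.8 76.5]
610 904 [75.2 75.8 76.6]
615 813 [75.1 75.8 76.5]
620 761 [74.5 75.2 75.9]
625 207 [74.2 74.9 75.5]
635 211 [60.7 61.6 62.2]
640 236 [60.3 61.  61.6]
```

View pics/w4.png

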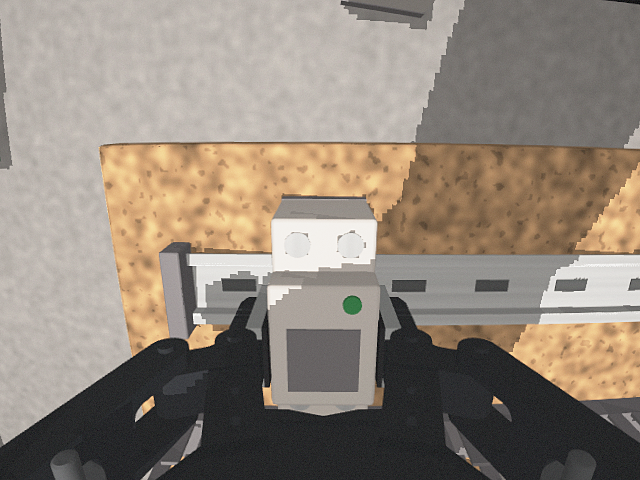

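Emit:
play_rows --commands '[[[20, 2, 0, 3, 0, 0, 0], [55, 0, 0, 0, 0, 0, 0], [55, 0, 0, 0, 0, 0, 0], [55, 0, 0, 0, 0, 0, 0], [55, 0, 0, 15, 0, 0, 0], [55, 0, 0, 25, 0, 0, 0], [55, 0, 0, 25, 0, 0, 0], [55, 0, 0, 25, 0, 0, 0], [60, -27, 4, 15, 0, 0, -2], [60, -27, 4, 15, 0, 0, -2], [60, -27, 4, 15, 0, 0, -2], [60, -27, 4, 0, 0, 0, -2], [60, -27, 4, 0, 0, 0, 0], [60, -28, 3, 0, 0, 0, 0], [60, 0, 0, 0, 0, 0, 0], [60, 0, 0, 0, 0, 0, 0]]]' --grip_force 60

```text
clock: 16.15
ee_pos: [0.4435, -0.1155, 0.195]
tcp_rot: [0.14, 3.136, -0.001]
contact_force: [0.1, 0.4, 0.7]
finger_gap: 0.0595
```

```bash
cat >> h.py <<'E'
def look(n):
    s,R=st(); m,r,d=shot("wrist",n); P=cloud(m,d); d=d.copy(); d[P[...,2]>.1]=0; modules(r,d,m)
E
python3 -c "
from h import *
look('w5')"
```

```text
t16.1 tcp [ 443.5 -115.5  195. ] z [ 0.002 -0.001 -1.   ] yaw_y 84.90 F [0.1 0.4 0.7] gap 59.5 j [-0.4  -0.13 -0.18  1.52  0.   -0.31]
[242.  49.] 7353 [109. 159. 234.] zmax 58 c(317,-160) s(37,82) a28 top c(317,-160) s(37,46) a28
[53. 90.] 7217 [ 28. 140. 246.] zmax 57 c(328,-302) s(38,82) a83 top c(328,-302) s(38,46) a83
[612. 173.] 5616 [ 17.  11. 221.] zmax 57 c(425,112) s(83,38) a6 top c(425,108) s(46,29) a5
[474. 192.] 7744 [105.  23.  37.] zmax 75 c(430,-5) s(76,45) a2 top c(430,-5) s(51,43) a2
[323. 217.] 5192 [ 17.   9. 188.] zmax 57 c(441,-116) s(36,82) a85 top c(441,-116) s(36,46) a85
[ 62. 284.] 14551 [ 50.  12. 142.] zmax 96 c(476,-339) s(79,132) a88 top c(482,-322) s(5,116) a88
[636. 350.] 259 [ 12.  11. 134.] zmax 35 c(591,164) s(43,8) a9 top c(591,164) s(43,8) a9
[310. 384.] 2668 [ 16.  20. 160.] zmax 75 c(591,-139) s(57,36) a2 top c(585,-138) s(37,13) a80
[243. 396.] 340 [ 14.  11. 169.] zmax 35 c(603,-204) s(33,10) a3 top c(603,-204) s(33,10) a3
[ 34. 402.] 175 [120.  22.  44.] zmax 36 c(598,-413) s(11,27) a30 top c(598,-413) s(11,25) a30
```

Emit:
play_rows --commands '[[[60, -2.5, 0, -30, 0, 0, 0], [60, 0, 0, -30, 0, 0, 0], [60, 0, 0, -30, 0, 0, 0], [60, 0, 0, -30, 0, 0, 0], [60, 0, 0, -25, 0, 0, 0], [60, 0, 0, -13, 0, 0, 0], [60, 0, 0, 0, 0, 0, 0], [20, 0, 0, 0, 0, 0, 0], [20, 0, 0, 0, 0, 0, 0], [20, 0, 0, 0, 0, 0, 0], [20, 0, 0, 0, 0, 0, 0], [20, 0, 0, 15, 0, 0, 0], [20, 0, 0, 25, 0, 0, 0], [20, 0, 0, 30, 0, 0, 0], [20, 0, 0, 20, 0, 0, 2.7], [20, 32, 11.6, 0, 0, 0, 2.5], [20, 32, 11.6, 0, 0, 0, 2.5], [20, 32, 11.6, 0, 0, 0, 0], [20, 32, 11.6, 0, 0, 0, 0], [20, 32, 11.6, 0, 0, 0, 0]]]'

```text
clock: 18.7
ee_pos: [0.6004, -0.0567, 0.1256]
tcp_rot: [0.071, -3.139, -0.0]
contact_force: [-0.0, 0.3, -1.6]
finger_gap: 0.0353
```

Emit:
play_rows --commands '[[[20, 0, 0, 0, 0, 0, 0], [20, 0, 0, -25, 0, 0, 0], [20, 0, 0, -25, 0, 0, 0], [20, 0, 0, -10, 0, 0, 0], [20, 0, 0, 0, 0, 0, 0], [20, 0, 0, 0, 0, 0, 0]]]'

```text
clock: 19.45
ee_pos: [0.6007, -0.0575, 0.0674]
tcp_rot: [-0.071, 3.139, -0.001]
contact_force: [-0.2, -0.0, -1.2]
finger_gap: 0.0354
```

```bash
cat >> h.py <<'E'
def top(n,y0,y1):
    st(); shot("wrist",n); P,r=railcheck(n)
    q=P[blob(P,(P[...,2]>.05)&(P[...,2]<.12)&(r.max(-1)>60),(.55,.66,y0,y1))]
    for x in np.arange(.555,.65,.004):
        s=q[(q[:,0]>x)&(q[:,0]<x+.004)]
        if len(s)>20: print(round(x*1000),(np.percentile(s[:,2],[50])*1000).round(1),end=" ")
E
python3 -c "
from h import *
top('w6',-.07,-.046)"
```

```text
t19.4 tcp [600.7 -57.5  67.4] z [ 0.002 -0.    -1.   ] yaw_y 92.60 F [-0.2 -0.  -1.2] gap 35.4 j [-0.21  0.28  0.    1.29 -0.   -0.25]
rail x(y)= 0.5987 -0.0473 y 13 -0.10499999999999993 0.09500000000000025 rms 9.960572452960453e-05
559 [68.9] 563 [72.] 567 [72.2] 571 [72.] 575 [77.6] 579 [86.] 583 [86.1] 587 [86.] 591 [86.3] 595 [86.6] 599 [86.6] 603 [86.6] 607 [86.6] 611 [86.6] 615 [86.2] 619 [85.8] 623 [85.2] 635 [71.9]
```

Emit:
play_rows --commands '[[[20, 0, 0, -4, 0, 0, 0], [20, 0, 0, -4, 0, 0, 0], [20, -0.5, 0, -3, 0, 0, 0], [20, -0.5, 0, -2.5, 0, 0, 0], [20, 0, 0, 0, 0, 0, 0], [20, 0, 0, 0, 0, 0, 0]]]'

```text
clock: 20.25
ee_pos: [0.6002, -0.0573, 0.0566]
tcp_rot: [-0.072, 3.137, -0.001]
contact_force: [-4.3, 0.5, 12.6]
finger_gap: 0.0353
```

```bash
python3 -c "
from h import *
top('w7',-.07,-.046)"
```

```text
t20.2 tcp [600.2 -57.3  56.6] z [ 0.003 -0.001 -1.   ] yaw_y 92.62 F [-4.3  0.5 12.6] gap 35.3 j [-0.21  0.29 -0.01  1.27  0.   -0.25]
rail x(y)= 0.5987 -0.0464 y 12 -0.10499999999999993 0.08500000000000024 rms 0.00013922142355055135
555 [55.9] 559 [60.5] 563 [61.3] 567 [61.5] 571 [61.2] 575 [68.2] 579 [75.2] 583 [75.3] 587 [75.2] 591 [75.6] 595 [75.7] 599 [75.8] 603 [75.8] 607 [75.8] 611 [75.8] 615 [75.5] 619 [75.1] 631 [61.7] 635 [61.]
```

Emit:
play_rows --commands '[[[20, 0.5, 0, 3, 0, 0, 0], [55, 0, 0, 0, 0, 0, 0], [55, 0, 0, 0, 0, 0, 0], [55, 0, 0, 0, 0, 0, 0], [55, 0, 0, 15, 0, 0, 0], [55, 0, 0, 25, 0, 0, 0], [55, 0, 0, 25, 0, 0, 0], [55, 0, 0, 25, 0, 0, 0], [60, -25, 24, 15, 0, 0, 2.9], [60, -25, 24, 15, 0, 0, 0], [60, -25, 24, 15, 0, 0, 0], [60, -25, 24, 0, 0, 0, 0], [60, -25, 24, 0, 0, 0, 0], [60, -25, 24, 0, 0, 0, 0], [60, -25, 25, 0, 0, 0, 0], [60, 0, 0, 0, 0, 0, 0], [60, 0, 0, 0, 0, 0, 0]]]'

```text
clock: 22.42
ee_pos: [0.4253, 0.1116, 0.1915]
tcp_rot: [-0.151, 3.136, -0.001]
contact_force: [0.3, -0.6, -0.3]
finger_gap: 0.0599
```

```bash
python3 -c "
from h import *
look('w8')"
```

```text
t22.4 tcp [425.3 111.6 191.5] z [ 0.002 -0.    -1.   ] yaw_y 95.52 F [ 0.3 -0.6 -0.3] gap 59.9 j [ 0.1  -0.18 -0.23  1.52 -0.    0.01]
[10. 33.] 1165 [110. 174. 105.] zmax 43 c(307,-125) s(24,46) a80 top c(304,-123) s(19,39) a88
[165. 216.] 7714 [120.  15.  51.] zmax 74 c(430,-4) s(76,46) a2 top c(430,-4) s(51,43) a2
[324. 221.] 5254 [ 15.  16. 176.] zmax 57 c(425,112) s(82,36) a6 top c(425,112) s(46,36) a6
[470. 254.] 5583 [ 17.   9. 233.] zmax 58 c(440,227) s(82,37) a1 top c(440,227) s(46,37) a1
[608. 321.] 9014 [ 30.  12. 100.] zmax 71 c(487,361) s(141,66) a15 top c(495,363) s(60,21) a11
[ 26. 379.] 3823 [ 15.  19. 148.] zmax 76 c(591,-139) s(57,39) a3 top c(600,-133) s(28,42) a83
[ 94. 355.] 100 [ 15.  20. 151.] zmax 57 c(560,-72) s(2,10) a9 top c(560,-75) s(1,4) a20
[367. 395.] 282 [ 11.  11. 165.] zmax 35 c(584,168) s(31,10) a3 top c(584,168) s(31,10) a3
[632. 403.] 66 [11.5 11.  89. ] zmax 39 c(576,428) s(11,3) a87 top c(576,428) s(11,3) a86
[619. 403.] 66 [15.  10.5 88.5] zmax 39 c(577,414) s(4,10) a3 top c(577,415) s(3,9) a3
[101. 419.] 82 [  8.  12. 166.] zmax 77 c(598,-55) s(5,19) a52 top c(598,-55) s(5,19) a52
```

Emit:
play_rows --commands '[[[60, 0, 0, -30, 0, 0, 0], [60, 0, 0, -30, 0, 0, 0], [60, 0, 0, -30, 0, 0, 0], [60, 0, 0, -30, 0, 0, 0], [60, 0, 0, -24, 0, 0, 0], [60, 0, 0, -11, 0, 0, 0], [60, 0, 0, 0, 0, 0, 0], [20, 0, 0, 0, 0, 0, 0], [20, 0, 0, 0, 0, 0, 0], [20, 0, 0, 0, 0, 0, 0], [20, 0, 0, 0, 0, 0, 0], [20, 0, 0, 15, 0, 0, 0], [20, 0, 0, 25, 0, 0, 0], [20, 0, 0, 30, 0, 0, 0], [20, 0, 0, 20, 0, 0, -1.5], [20, 34.5, -18, 0, 0, 0, -1.4], [20, 34.5, -18, 0, 0, 0, 0], [20, 34.5, -18, 0, 0, 0, 0], [20, 34.5, -18, 0, 0, 0, 0], [20, 34.5, -18, 0, 0, 0, 0]]]'

```text
clock: 24.98
ee_pos: [0.5975, 0.0212, 0.1252]
tcp_rot: [0.071, -3.139, -0.001]
contact_force: [0.0, 0.4, -2.0]
finger_gap: 0.0355
```

Emit:
play_rows --commands '[[[20, 0, 0, 0, 0, 0, 0], [20, 0, 0, -25, 0, 0, 0], [20, 0, 0, -25, 0, 0, 0], [20, 0, 0, -8, 0, 0, 0], [20, 0, 0, 0, 0, 0, 0], [20, 0, 0, 0, 0, 0, 0]]]'

```text
clock: 25.72
ee_pos: [0.5978, 0.0219, 0.069]
tcp_rot: [-0.072, 3.139, -0.0]
contact_force: [1.2, -0.6, -1.2]
finger_gap: 0.0356
```

```bash
python3 -c "
from h import *
top('w9',.01,.034)"
```

```text
t25.7 tcp [597.8  21.9  69. ] z [ 0.002 -0.    -1.   ] yaw_y 92.62 F [ 1.2 -0.6 -1.2] gap 35.6 j [-0.08  0.27 -0.01  1.29  0.   -0.12]
rail x(y)= 0.5987 -0.0472 y 11 -0.02499999999999986 0.1550000000000003 rms 0.00014635159969813007
555 [69.8] 559 [74.1] 563 [74.4] 567 [74.2] 571 [78.7] 575 [88.] 579 [88.3] 583 [88.1] 587 [88.3] 591 [88.7] 595 [88.7] 599 [88.7] 603 [88.7] 607 [88.7] 611 [88.6] 615 [88.] 619 [87.7] 631 [74.1]
```

Top at 88; needs to drop 13.

Emit:
play_rows --commands '[[[20, 0, 0, -4, 0, 0, 0], [20, 0, 0, -4, 0, 0, 0], [20, 0, 0, -3, 0, 0, 0], [20, -0.5, 0, -2.5, 0, 0, 0], [20, -0.5, 0, -2.5, 0, 0, 0], [20, 0, 0, 0, 0, 0, 0], [20, 0, 0, 0, 0, 0, 0]]]'

```text
clock: 26.65
ee_pos: [0.5971, 0.0217, 0.056]
tcp_rot: [-0.071, 3.138, -0.001]
contact_force: [-6.5, 1.0, 14.5]
finger_gap: 0.0352
```

```bash
python3 -c "
from h import *
top('w10',.01,.034)"
```

```text
t26.6 tcp [597.1  21.7  56. ] z [ 0.003 -0.    -1.   ] yaw_y 92.61 F [-6.5  1.  14.5] gap 35.2 j [-0.08  0.27 -0.03  1.26 -0.   -0.12]
rail x(y)= 0.5986 -0.0463 y 11 -0.02499999999999986 0.1550000000000003 rms 0.00011569423636575765
555 [60.5] 559 [61.3] 563 [61.5] 567 [61.2] 571 [67.6] 575 [75.3] 579 [75.4] 583 [75.2] 587 [75.6] 591 [75.8] 595 [75.8] 599 [75.9] 603 [75.9] 607 [75.8] 611 [75.5] 615 [75.1] 619 [74.5] 627 [61.9] 631 [61.1]
```

Emit:
play_rows --commands '[[[20, 0.5, 0, 3, 0, 0, 0], [55, 0, 0, 0, 0, 0, 0], [55, 0, 0, 0, 0, 0, 0], [55, 0, 0, 0, 0, 0, 0], [55, 0, 0, 15, 0, 0, 0], [55, 0, 0, 25, 0, 0, 0], [55, 0, 0, 25, 0, 0, 0], [55, 0, 0, 25, 0, 0, 0], [60, -22.5, 29, 15, 0, 0, -1.6], [60, -22.5, 29, 15, 0, 0, 0], [60, -22.5, 29, 15, 0, 0, 0], [60, -22.5, 29, 0, 0, 0, 0], [60, -22.5, 29, 0, 0, 0, 0], [60, -22.5, 30, 0, 0, 0, 0], [60, -22.5, 30, 0, 0, 0, 0], [60, 0, 0, 0, 0, 0, 0], [60, 0, 0, 0, 0, 0, 0]]]'

```text
clock: 28.82
ee_pos: [0.4397, 0.2267, 0.1904]
tcp_rot: [-0.028, 3.14, -0.0]
contact_force: [-0.1, -0.7, 0.2]
finger_gap: 0.0598
```

```bash
python3 -c "
from h import *
look('w11')"
```

```text
t28.8 tcp [439.7 226.7 190.4] z [ 0.002 -0.    -1.   ] yaw_y 91.02 F [-0.1 -0.7  0.2] gap 59.8 j [ 0.34 -0.04 -0.1   1.51 -0.    0.32]
[ 31. 209.] 6047 [113.  26.  35.] zmax 73 c(430,-3) s(75,46) a2 top c(430,6) s(50,27) a0
[324. 222.] 5286 [ 15.  22. 170.] zmax 57 c(440,227) s(83,36) a1 top c(440,227) s(46,36) a1
[518. 271.] 16651 [ 18.  13. 146.] zmax 91 c(483,381) s(129,85) a0 top c(482,382) s(39,20) a1
[ 34. 377.] 4147 [ 15.  21. 126.] zmax 74 c(586,-13) s(63,107) a4 top c(586,-28) s(32,76) a40
[254. 384.] 429 [ 10.  11. 162.] zmax 35 c(591,168) s(43,10) a2 top c(591,168) s(43,10) a2
[629. 366.] 72 [12.5 11.  89. ] zmax 39 c(571,514) s(4,9) a1 top c(572,514) s(3,9) a4
[616. 368.] 77 [17. 11. 88.] zmax 39 c(573,499) s(10,3) a89 top c(573,499) s(10,3) a89
[588. 370.] 77 [20. 10. 87.] zmax 39 c(574,471) s(3,9) a9 top c(574,471) s(3,9) a9
[602. 369.] 68 [10. 11. 88.] zmax 39 c(573,485) s(3,9) a8 top c(573,485) s(3,9) a3
[573. 371.] 65 [15. 11. 89.] zmax 39 c(574,457) s(2,10) a6 top c(574,457) s(2,9) a9
[624. 387.] 74 [15. 11. 83.] zmax 39 c(595,515) s(4,9) a2 top c(595,515) s(4,9) a2
[611. 388.] 73 [13. 12. 89.] zmax 39 c(595,501) s(4,9) a5 top c(596,501) s(9,4) a89
[597. 390.] 71 [15. 11. 82.] zmax 39 c(596,486) s(4,9) a6 top c(596,486) s(4,9) a10
[101. 419.] 82 [ 15.   21.  124.5] zmax 72 c(608,40) s(2,10) a87 top c(608,40) s(5,1) a4
```

Emit:
play_rows --commands '[[[60, 0, 0, -30, 0, 0, 0], [60, 0, 0, -30, 0, 0, 0], [60, 0, 0, -30, 0, 0, 0], [60, 0, 0, -30, 0, 0, 0], [60, 0, 0, -23, 0, 0, 0], [60, 0, 0, -11, 0, 0, 0], [60, 0, 0, 0, 0, 0, 0], [20, 0, 0, 0, 0, 0, 0], [20, 0, 0, 0, 0, 0, 0], [20, 0, 0, 0, 0, 0, 0], [20, 0, 0, 0, 0, 0, 0], [20, 0, 0, 15, 0, 0, 0], [20, 0, 0, 25, 0, 0, 0], [20, 0, 0, 30, 0, 0, 0], [20, 0, 0, 20, 0, 0, 0.8], [20, 31, -25, 0, 0, 0, 0.8], [20, 31, -25, 0, 0, 0, 0], [20, 31, -25, 0, 0, 0, 0], [20, 31, -25, 0, 0, 0, 0], [20, 31, -25, 0, 0, 0, 0]]]'

```text
clock: 31.38
ee_pos: [0.5943, 0.101, 0.1252]
tcp_rot: [0.072, -3.139, -0.0]
contact_force: [0.8, 0.6, -1.8]
finger_gap: 0.0351
```

Emit:
play_rows --commands '[[[20, 0, 0, 0, 0, 0, 0], [20, 0, 0, -25, 0, 0, 0], [20, 0, 0, -25, 0, 0, 0], [20, 0, 0, -8, 0, 0, 0], [20, 0, 0, 0, 0, 0, 0], [20, 0, 0, 0, 0, 0, 0]]]'

```text
clock: 32.12
ee_pos: [0.5948, 0.1021, 0.0689]
tcp_rot: [-0.072, 3.139, 0.0]
contact_force: [0.4, 0.8, -1.3]
finger_gap: 0.0354
```

```bash
python3 -c "
from h import *
top('w12',.09,.114)"
```

```text
t32.1 tcp [594.8 102.1  68.9] z [ 0.002  0.    -1.   ] yaw_y 92.63 F [ 0.4  0.8 -1.3] gap 35.4 j [0.06 0.28 0.   1.29 0.   0.01]
555 [74.] 559 [74.2] 563 [74.2] 567 [73.9] 571 [84.7] 575 [88.1] 579 [88.] 583 [88.] 587 [88.6] 591 [88.6] 595 [88.6] 599 [88.6] 603 [88.6] 607 [88.6] 611 [88.] 615 [87.7] 627 [74.] 631 [73.4]
```

Emit:
play_rows --commands '[[[20, -0.5, 0, -4, 0, 0, 0], [20, 0, 0, -4, 0, 0, 0], [20, 0, 0, -3, 0, 0, 0], [20, -0.5, 0, -2.5, 0, 0, 0], [20, -0.5, 0, -2.5, 0, 0, 0], [20, 0, 0, 0, 0, 0, 0], [20, 0, 0, 0, 0, 0, 0]]]'

```text
clock: 33.05
ee_pos: [0.5935, 0.1017, 0.0561]
tcp_rot: [-0.071, 3.138, -0.0]
contact_force: [-7.4, -0.7, 15.7]
finger_gap: 0.0352
```

```bash
python3 -c "
from h import *
top('w13',.09,.114)"
```

```text
t33.0 tcp [593.5 101.7  56.1] z [ 0.003 -0.    -1.   ] yaw_y 92.61 F [-7.4 -0.7 15.7] gap 35.2 j [ 0.06  0.29 -0.02  1.26 -0.    0.01]
rail x(y)= 0.5841 +0.0647 y 4 -0.04499999999999988 0.1550000000000003 rms 0.004940499175788671
555 [61.2] 559 [61.5] 563 [61.3] 567 [65.1] 571 [75.] 575 [75.4] 579 [75.3] 583 [75.4] 587 [75.8] 591 [75.8] 595 [75.8] 599 [75.9] 603 [75.8] 607 [75.6] 611 [75.1] 615 [74.7] 627 [61.2]
```

View now.

Emit:
play_rows --commands '[[[20, 0.5, 0, 3, 0, 0, 0], [55, 0, 0, 0, 0, 0, 0], [55, 0, 0, 0, 0, 0, 0], [55, 0, 0, 0, 0, 0, 0], [55, 0, 0, 15, 0, 0, 0], [55, 0, 0, 25, 0, 0, 0], [55, 0, 0, 25, 0, 0, 0], [55, 0, 0, 25, 0, 0, 0], [40, -15, 35, 14, 0, 0, 0], [30, -15, 35, 14, 0, 0, 0], [20, -15, 35, 14, 0, 0, 0], [20, -15, 35, 14, 0, 0, 0], [20, -15, 35, 14, 0, 0, 0], [20, -15, 35, 14, 0, 0, 0], [20, -16, 35, 14, 0, 0, 0], [20, -16, 35, 14, 0, 0, -1.5], [20, 0, 0, 0, 0, 0, 0], [20, 0, 0, 0, 0, 0, 0]]]'

```text
clock: 35.35
ee_pos: [0.4713, 0.3816, 0.2571]
tcp_rot: [-0.031, 3.14, -0.0]
contact_force: [-0.1, -0.1, -0.2]
finger_gap: 0.0198
```

```bash
python3 - <<'E'
from h import *
st(); m,r,d=shot("wrist","w14"); P=cloud(m,d)
top=P[blob(P,(P[...,2]>.046)&(P[...,2]<.056),(.4,.56,.32,.44))]; print("housing",rect(top))
w=P[blob(P,(P[...,2]>.08)&(P[...,2]<.13),(.42,.55,.34,.42))]
for x in np.arange(.425,.54,.004):
    s=w[(w[:,0]>x)&(w[:,0]<x+.004)]
    if len(s)>8: print(round(x*1000+2),len(s),(np.percentile(s[:,2],[50,95])*1000).round(1),"y",(np.percentile(s[:,1],[3,97])*1000).round(0))
px=proj(m,[.482,.382,.09])[0].astype(int); u,v=px; c=r[max(0,v-90):v+90,max(0,u-120):u+120]; print(px)
save("c14",cv2.resize(c,None,fx=3,fy=3,interpolation=cv2.INTER_CUBIC))
E
```

```text
t35.4 tcp [471.3 381.6 257.1] z [ 0.001 -0.    -1.   ] yaw_y 91.13 F [-0.1 -0.1 -0.2] gap 19.8 j [ 0.57  0.27  0.36  1.67 -0.    0.55]
housing (array([483.5, 381.7]), array([129.1,  85.4]), 0.5)
443 23 [80.4 81.3] y [375. 389.]
447 108 [81.7 82.8] y [373. 390.]
451 56 [80.5 81.6] y [374. 390.]
459 12 [80.6 81.4] y [375. 390.]
463 138 [83.  85.5] y [373. 390.]
467 240 [100.7 103.8] y [373. 390.]
471 52 [102.4 104.1] y [374. 390.]
475 86 [91.1 95.5] y [373. 390.]
479 117 [91.7 92.8] y [373. 390.]
483 111 [92.  93.3] y [373. 391.]
487 98 [91.8 92.9] y [373. 390.]
491 122 [91.4 93.8] y [373. 390.]
495 197 [ 98.4 103.5] y [373. 390.]
499 98 [103.2 104.4] y [374. 390.]
515 46 [80.5 82. ] y [373. 389.]
519 101 [81.6 83.1] y [373. 390.]
523 20 [82.1 82.8] y [375. 390.]
[323 231]
```

View pics/c14.png

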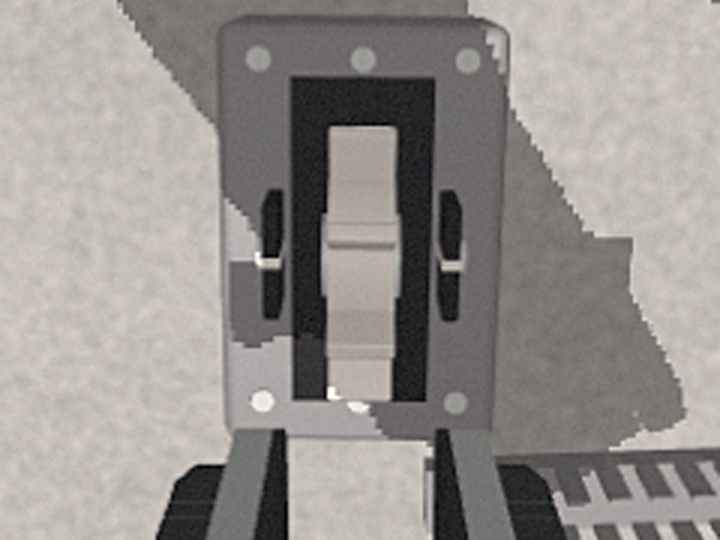

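Emit:
play_rows --commands '[[[20, 0, 0, -10, 0, 0, -10], [20, 0, 0, -10, 0, 0, -10], [20, 0, 0, -10, 0, 0, -10], [20, 0, 0, -10, 0, 0, -10], [20, 0, 0, -10, 0, 0, -10], [20, 0, 0, -10, 0, 0, -10], [20, 0, 0, -10, 0, 0, -10], [20, -1, 0, -10, 0, 0, -10], [20, -1, 0, -10, 0, 0, -10], [20, 0, 0, -7, 0, 0, -0.6], [20, 0, 0, -20, 0, 0, 0], [20, 0, 0, -15, 0, 0, 0], [20, 0, 0, 0, 0, 0, 0], [20, 0, 0, 0, 0, 0, 0]]]' --grip_force 20

```text
clock: 37.15
ee_pos: [0.4694, 0.3818, 0.125]
tcp_rot: [2.211, 2.232, 0.001]
contact_force: [0.5, 0.9, 0.5]
finger_gap: 0.0198
```

```bash
python3 - <<'E'
from h import *
st(); m,r,d=shot("wrist","w15")
save("c15",r[150:480,120:520])
E
```

```text
t37.1 tcp [469.4 381.8 125. ] z [ 0.  0. -1.] yaw_y 0.53 F [0.5 0.9 0.5] gap 19.8 j [ 0.57  0.26  0.09  1.4  -0.    2.13]
```

View pics/c15.png

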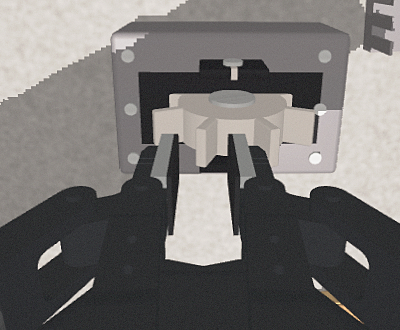

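Emit:
play_rows --commands '[[[20, 0, 0, -12, 0, 0, 0], [2, 0, 0, 0, 0, 0, 0], [2, 0, 0, 0, 0, 0, 0], [2, 0, 0, 0, 0, 0, 0], [2, 4.8, 0, 1.6, 0, 0, 0], [2, 5, 0, 1, 0, 0, 0], [2, 5.1, 0, 0.3, 0, 0, 0], [2, 5.1, 0, -0.3, 0, 0, 0], [2, 5, 0, -1, 0, 0, 0], [2, 4.8, 0, -1.6, 0, 0, 0], [2, 0, 0, 0, 0, 0, 0], [20, 0, 0, 0, 0, 0, 0], [20, 0, 0, 0, 0, 0, 0], [20, 0, 0, 12, 0, 0, 0], [20, 0, 0, 25, 0, 0, 0], [20, -14.8, 0, 0, 0, 0, 0], [20, -15, 0, 0, 0, 0, 0], [20, 0, 0, 0, 0, 0, 0]]]'

```text
clock: 39.45
ee_pos: [0.4681, 0.3819, 0.1497]
tcp_rot: [-2.21, -2.232, 0.0]
contact_force: [0.8, -0.0, -1.2]
finger_gap: 0.0198
```

```bash
cat >> h.py <<'E'
def wheel(n):
    st(); m,r,d=shot("wrist",n); P=cloud(m,d); lum=r.max(-1)
    for x in np.arange(.431,.54,.004):
        s=P[blob(P,(P[...,2]>.07)&(P[...,2]<.125)&(lum>70),(x,x+.004,.35,.415))]
        if len(s)>15: print(round(x*1000+2),len(s),(np.percentile(s[:,2],[50,97])*1000).round(0),"y",(np.percentile(s[:,1],[3,97])*1000).round(0))
    save(n+"c",r[150:480,120:520])
E
python3 -c "
from h import *
wheel('w16')"
```

```text
t39.5 tcp [468.1 381.9 149.7] z [-0. -0. -1.] yaw_y 0.57 F [ 0.8 -0.  -1.2] gap 19.8 j [0.57 0.25 0.13 1.45 0.   2.13]
445 186 [80. 81.] y [374. 390.]
449 235 [79. 81.] y [374. 390.]
453 254 [78. 79.] y [374. 391.]
457 230 [76. 78.] y [373. 391.]
461 255 [80. 83.] y [373. 391.]
465 351 [101. 103.] y [374. 391.]
469 410 [ 99. 103.] y [374. 391.]
473 352 [91. 97.] y [374. 391.]
477 364 [91. 92.] y [374. 393.]
481 393 [91. 93.] y [374. 408.]
485 418 [91. 93.] y [374. 410.]
489 355 [91. 93.] y [374. 393.]
493 489 [ 96. 103.] y [374. 391.]
497 418 [103. 105.] y [374. 391.]
501 186 [ 86. 104.] y [375. 391.]
505 206 [82. 84.] y [374. 391.]
509 253 [79. 80.] y [374. 391.]
513 259 [81. 82.] y [374. 391.]
517 273 [82. 84.] y [374. 391.]
521 167 [83. 85.] y [375. 391.]
```

View pics/w16c.png

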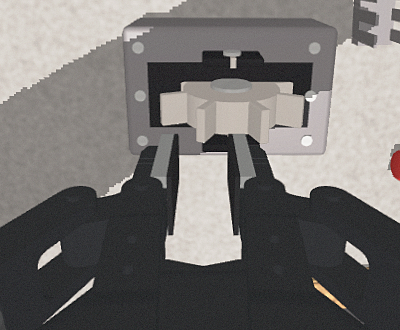

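Emit:
play_rows --commands '[[[20, 1, 0, -20, 0, 0, 0], [20, 0, 0, -17, 0, 0, 0], [2, 0, 0, 0, 0, 0, 0], [2, 0, 0, 0, 0, 0, 0], [2, 0, 0, 0, 0, 0, 0], [2, 4.8, 0, 1.6, 0, 0, 0], [2, 5, 0, 1, 0, 0, 0], [2, 5.1, 0, 0.3, 0, 0, 0], [2, 5.1, 0, -0.3, 0, 0, 0], [2, 5, 0, -1, 0, 0, 0], [2, 4.8, 0, -1.6, 0, 0, 0], [2, 0, 0, 0, 0, 0, 0]]]'

```text
clock: 41.0
ee_pos: [0.4969, 0.3816, 0.1137]
tcp_rot: [-2.207, -2.229, 0.008]
contact_force: [-7.6, -3.2, 3.8]
finger_gap: 0.0045
```

```bash
python3 -c "
from h import *
wheel('w17')"
```

```text
t41.0 tcp [496.9 381.6 113.7] z [-0.007 -0.    -1.   ] yaw_y 0.56 F [-7.6 -3.2  3.8] gap 4.5 j [0.55 0.33 0.15 1.4  0.   2.11]
445 211 [79. 81.] y [373. 390.]
449 356 [79. 80.] y [373. 390.]
453 354 [77. 79.] y [373. 391.]
457 303 [76. 77.] y [374. 391.]
461 155 [79. 83.] y [383. 391.]
465 477 [101. 103.] y [374. 391.]
469 729 [ 99. 103.] y [374. 391.]
473 622 [91. 96.] y [374. 391.]
477 483 [91. 92.] y [374. 393.]
481 418 [ 89. 105.] y [383. 409.]
485 417 [85. 93.] y [384. 410.]
489 537 [103. 124.] y [389. 393.]
493 472 [ 97. 123.] y [375. 393.]
497 660 [103. 109.] y [373. 391.]
501 459 [103. 124.] y [387. 393.]
505 376 [ 83. 123.] y [384. 393.]
509 312 [79. 81.] y [378. 391.]
513 302 [81. 83.] y [377. 391.]
517 373 [83. 85.] y [374. 391.]
521 227 [84. 85.] y [374. 391.]
```

View pics/w17c.png

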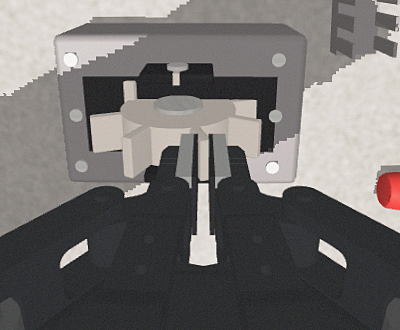

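Emit:
play_rows --commands '[[[20, 0, 0, 0, 0, 0, 0], [20, 0, 0, 0, 0, 0, 0], [20, 0, 0, 17, 0, 0, 0], [20, 0, 0, 20, 0, 0, 0], [20, -14.8, 0, 0, 0, 0, 0], [20, -15, 0, 0, 0, 0, 0], [20, 1, 0, -20, 0, 0, 0], [20, 0, 0, -17, 0, 0, 0], [2, 0, 0, 0, 0, 0, 0], [2, 0, 0, 0, 0, 0, 0], [2, 0, 0, 0, 0, 0, 0], [2, 4.8, 0, 1.6, 0, 0, 0], [2, 5, 0, 1, 0, 0, 0], [2, 5.1, 0, 0.3, 0, 0, 0], [2, 5.1, 0, -0.3, 0, 0, 0], [2, 5, 0, -1, 0, 0, 0], [2, 4.8, 0, -1.6, 0, 0, 0], [2, 0, 0, 0, 0, 0, 0]]]'

```text
clock: 43.3
ee_pos: [0.497, 0.3815, 0.1133]
tcp_rot: [-2.206, -2.228, 0.01]
contact_force: [-7.5, -3.7, 2.0]
finger_gap: 0.0043
```

Emit:
play_rows --commands '[[[20, 0, 0, 0, 0, 0, 0], [20, 0, 0, 0, 0, 0, 0], [20, 0, 0, 17, 0, 0, 0], [20, 0, 0, 20, 0, 0, 0], [20, -14.8, 0, 0, 0, 0, 0], [20, -14, 0, 0, 0, 0, 0], [20, 0, 0, 0, 0, 0, 0]]]'

```text
clock: 44.18
ee_pos: [0.4714, 0.382, 0.1503]
tcp_rot: [2.21, 2.232, 0.001]
contact_force: [-0.1, -0.2, -0.2]
finger_gap: 0.0205
```

```bash
python3 -c "
from h import *
wheel('w18')"
```

```text
t44.2 tcp [471.4 382.  150.3] z [ 0.001  0.    -1.   ] yaw_y 0.56 F [-0.1 -0.2 -0.2] gap 20.5 j [0.57 0.26 0.14 1.45 0.   2.13]
445 354 [80. 81.] y [365. 400.]
449 448 [79. 81.] y [368. 400.]
453 452 [78. 79.] y [368. 400.]
457 462 [76. 78.] y [365. 400.]
461 339 [79. 83.] y [365. 399.]
465 330 [101. 103.] y [374. 391.]
469 417 [ 99. 103.] y [374. 391.]
473 346 [91. 97.] y [374. 391.]
477 372 [91. 92.] y [374. 393.]
481 405 [91. 93.] y [359. 408.]
485 451 [91. 93.] y [356. 409.]
489 353 [91. 93.] y [374. 393.]
493 475 [ 96. 103.] y [375. 392.]
497 409 [103. 105.] y [374. 391.]
501 190 [ 86. 104.] y [375. 391.]
505 216 [82. 84.] y [374. 391.]
509 256 [79. 80.] y [374. 391.]
513 256 [81. 82.] y [374. 391.]
517 268 [82. 84.] y [374. 391.]
521 162 [83. 85.] y [374. 391.]
```

Emit:
play_rows --commands '[[[20, -2, 0, -20, 0, 0, 0], [20, 0, 0, -17, 0, 0, 0], [2, 0, 0, 0, 0, 0, 0], [2, 0, 0, 0, 0, 0, 0], [2, 0, 0, 0, 0, 0, 0], [2, 4.8, 0, 1.6, 0, 0, 0], [2, 5, 0, 1, 0, 0, 0], [2, 5.1, 0, 0.3, 0, 0, 0], [2, 5.1, 0, -0.3, 0, 0, 0], [2, 5, 0, -1, 0, 0, 0], [2, 4.8, 0, -1.6, 0, 0, 0], [2, 0, 0, 0, 0, 0, 0], [20, 0, 0, 0, 0, 0, 0], [20, 0, 0, 0, 0, 0, 0], [20, 0, 0, 17, 0, 0, 0], [20, 0, 0, 20, 0, 0, 0], [20, -14.8, 0, 0, 0, 0, 0], [20, -15, 0, 0, 0, 0, 0]]]'

```text
clock: 46.48
ee_pos: [0.4707, 0.3822, 0.1515]
tcp_rot: [2.212, 2.23, 0.005]
contact_force: [-0.1, -0.4, -1.3]
finger_gap: 0.0202
```

Emit:
play_rows --commands '[[[20, 1, 0, -20, 0, 0, 0], [20, 0, 0, -17, 0, 0, 0], [2, 0, 0, 0, 0, 0, 0], [2, 0, 0, 0, 0, 0, 0], [2, 0, 0, 0, 0, 0, 0], [2, 4.8, 0, 1.6, 0, 0, 0], [2, 5, 0, 1, 0, 0, 0], [2, 4.7, 0, 0.3, 0, 0, 0], [2, 0, 0, 0, 0, 0, 0], [2, 0, 0, 0, 0, 0, 0]]]'

```text
clock: 47.72
ee_pos: [0.4846, 0.3813, 0.1148]
tcp_rot: [-2.211, -2.231, 0.004]
contact_force: [-1.4, -2.8, -6.5]
finger_gap: 0.0042
```

```bash
python3 -c "
from h import *
wheel('w19')"
```

```text
t47.7 tcp [484.6 381.3 114.8] z [-0.002 -0.001 -1.   ] yaw_y 0.51 F [-1.4 -2.8 -6.5] gap 4.2 j [0.56 0.3  0.12 1.39 0.   2.12]
453 130 [94. 95.] y [374. 390.]
457 475 [94. 96.] y [374. 391.]
461 536 [90. 93.] y [374. 391.]
465 442 [86. 89.] y [375. 391.]
469 329 [ 87. 110.] y [380. 391.]
473 316 [89. 91.] y [382. 392.]
477 546 [103. 124.] y [388. 393.]
481 628 [106. 122.] y [367. 408.]
485 939 [106. 108.] y [365. 409.]
489 515 [ 92. 124.] y [388. 393.]
493 426 [ 90. 124.] y [384. 393.]
497 319 [88. 90.] y [381. 391.]
501 352 [86. 88.] y [378. 391.]
505 505 [88. 91.] y [374. 391.]
509 535 [92. 95.] y [374. 391.]
513 327 [94. 96.] y [374. 391.]
```

Emit:
play_rows --commands '[[[20, 0, 0, 0, 0, 0, 0], [20, 0, 0, 0, 0, 0, 0], [20, 0, 0, 15, 0, 0, 0], [20, 0, 0, 20, 0, 0, 0], [20, 0, 0, 30, 0, 0, 0], [20, 0, 0, 30, 0, 0, 0], [20, 0, 0, 0, 0, 0, 0], [20, 0, 0, 0, 0, 0, 0]]]'

```text
clock: 48.78
ee_pos: [0.4859, 0.382, 0.2109]
tcp_rot: [2.211, 2.231, 0.002]
contact_force: [0.1, 0.5, -1.2]
finger_gap: 0.0202
```

```bash
python3 - <<'E'
from h import *
st(); m,r,d=shot("wrist","w20"); P=cloud(m,d); lum=r.max(-1)
q=P[blob(P,(P[...,2]>.1025)&(P[...,2]<.112),(.46,.51,.35,.415))]; print("ridge",len(q),rect(q),q.mean(0).round(4))
for lo,hi in((.366,.374),(.378,.386),(.39,.398)):
    s=q[(q[:,1]>lo)&(q[:,1]<hi)]; print(np.percentile(s[:,0],[5,50,95]).round(4))
t=P[blob(P,(P[...,2]>.046)&(P[...,2]<.056),(.4,.56,.32,.44))]; print("housing",rect(t))
for lo,hi in((.350,.360),(.404,.414)):
    s=P[blob(P,(P[...,2]>.066)&(P[...,2]<.08)&(lum>110),(.46,.51,lo,hi))]; print("pointer",len(s),s.mean(0).round(4) if len(s) else 0)
for a,b in((.44,.47),(.5,.53)):
    s=P[blob(P,(P[...,2]>.088)&(P[...,2]<.1),(a,b,.376,.388))]; print("nb",len(s),np.percentile(s[:,0],[3,97]).round(4),s[:,2].max())
px=proj(m,[.4835,.382,.1])[0].astype(int); u,v=px; print(px)
save("c20",cv2.resize(r[v-75:v+75,u-100:u+100],(800,600),interpolation=cv2.INTER_CUBIC))
E
```

```text
t48.8 tcp [485.9 382.  210.9] z [ 0.001  0.001 -1.   ] yaw_y 0.51 F [ 0.1  0.5 -1.2] gap 20.2 j [0.56 0.29 0.3  1.58 0.   2.12]
ridge 458 (array([483.9, 382.4]), array([ 4.6, 37.2]), 0.5) [0.484  0.383  0.1059]
[0.4818 0.4838 0.4863]
[0.4817 0.4837 0.4862]
[0.4817 0.4836 0.4861]
housing (array([484. , 382.4]), array([130.1,  84.3]), 0.5)
pointer 1 [0.5007 0.3584 0.0709]
pointer 86 [0.4832 0.4096 0.071 ]
nb 316 [0.4534 0.4699] 0.09616130977286308
nb 278 [0.5044 0.5144] 0.0962918799292041
[319 238]
```

View pics/c20.png

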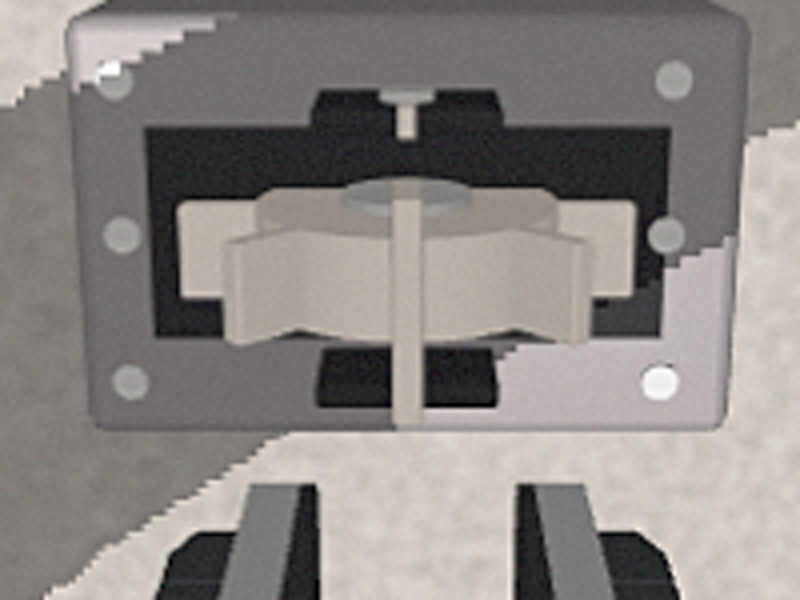

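Emit:
play_rows --commands '[[[30, -4.6, -46.5, 4, 0, 0, -3.1], [30, -4.6, -46.5, 4, 0, 0, 0], [30, -4.6, -46.5, 4, 0, 0, 0], [30, -4.6, -46.5, 4, 0, 0, 0], [30, -4.6, -46.5, 4, 0, 0, 0], [30, -4.6, -46.5, 4, 0, 0, 0], [30, -4.6, -46.5, 4, 0, 0, 0], [45, -4.6, -46.5, 4, 0, 0, 0], [45, -4.6, -46.5, 4, 0, 0, 0], [45, -4.6, -46.5, 4, 0, 0, 0], [45, -4.6, -46.5, 0, 0, 0, 0], [45, -4.6, -46.5, 0, 0, 0, 0], [45, -4.6, -46.5, 0, 0, 0, 0], [45, -4.6, -46.5, 0, 0, 0, 0], [45, -4.6, -46.5, 0, 0, 0, 0], [45, -4.5, -46.5, 0, 0, 0, 0], [45, 0, 0, 0, 0, 0, 0], [45, 0, 0, 0, 0, 0, 0]]]' --grip_force 30

```text
clock: 51.08
ee_pos: [0.4117, -0.3614, 0.2491]
tcp_rot: [-2.269, -2.168, -0.001]
contact_force: [-0.1, 0.9, 0.6]
finger_gap: 0.045
```

```bash
python3 - <<'E'
from h import *
st()
for c in("top","scene"):
    m,r,d=shot(c,c+"5"); print(c); P=cloud(m,d); d=d.copy(); d[(P[...,0]<.3)|(P[...,1]<-.25)|(P[...,1]>.3)]=0
    d[P[...,2]<.045]=0 if c=="top" else d[P[...,2]<.045]*0
    P[...,0][P[...,0]>.64]=9
    modules(r,d,m)
    for y in(-.138,-.058,.022,.102):
        s=P[blob(P,(P[...,2]>.04)&(P[...,2]<.13),(.585,.615,y-.014,y+.014))]; print("mod",y,len(s),np.percentile(s[:,2],[10,50,90]).round(4))
m,r,d=shot("wrist","w21"); P=cloud(m,d)
q=P[blob(P,(P[...,2]>.13)&(P[...,2]<.165)&(r.max(-1)<70),(.36,.56,-.42,-.28))]; print("handle",len(q),rect(q),np.percentile(q[:,2],97))
t=cv2.imread("pics/top5.png")[100:280,200:480]; s=cv2.imread("pics/scene5.png")[200:390,190:480]
cv2.imwrite("pics/c21.png",np.hstack([cv2.resize(t,(400,257),interpolation=2),cv2.resize(s,(400,257),interpolation=2)]))
E
```

```text
t51.1 tcp [ 411.7 -361.4  249.1] z [-0.002  0.003 -1.   ] yaw_y -2.61 F [-0.1  0.9  0.6] gap 45.0 j [-0.84  0.11  0.17  1.63  0.    0.77]
top
[271. 187.] 367 [ 10.  25. 151.] zmax 79 c(585,102) s(69,36) a2 top c(592,103) s(46,34) a1
[302. 187.] 349 [ 10.  25. 153.] zmax 79 c(587,22) s(63,34) a1 top c(597,22) s(44,34) a1
[331. 186.] 346 [ 10.  25. 153.] zmax 79 c(590,-56) s(60,35) a2 top c(598,-56) s(44,34) a0
[362. 186.] 347 [ 10.  26. 147.] zmax 79 c(591,-138) s(58,37) a2 top c(600,-138) s(39,36) a2
[310. 247.] 485 [ 9. 23. 61.] zmax 77 c(430,-4) s(74,45) a1 top c(432,-2) s(49,41) a1
[371. 290.] 289 [112. 150.  96.] zmax 61 c(319,-162) s(36,74) a28 top c(318,-159) s(36,46) a28
mod -0.138 122 [0.0738 0.0763 0.0788]
mod -0.058 116 [0.0737 0.0761 0.0797]
mod 0.022 122 [0.074  0.0764 0.0791]
mod 0.102 123 [0.0741 0.0765 0.0792]
scene
[323. 221.] 120 [112. 156. 122.] zmax 59 c(320,-157) s(42,52) a31 top c(321,-156) s(42,44) a28
[337. 257.] 349 [12. 29. 52.] zmax 75 c(434,-1) s(78,50) a5 top c(434,0) s(47,52) a89
[267. 263.] 209 [ 16.  37. 163.] zmax 77 c(592,-134) s(58,41) a6 top c(601,-133) s(36,41) a2
[288. 274.] 239 [ 16.  36. 166.] zmax 77 c(590,-55) s(63,41) a5 top c(599,-54) s(43,40) a2
[308. 287.] 282 [ 16.   37.5 160.5] zmax 77 c(587,24) s(67,41) a2 top c(597,23) s(47,38) a7
[330. 300.] 322 [ 16.   37.  172.5] zmax 77 c(587,104) s(66,41) a0 top c(596,105) s(47,39) a0
mod -0.138 63 [0.0716 0.0744 0.077 ]
mod -0.058 67 [0.0722 0.0751 0.0773]
mod 0.022 75 [0.072  0.0753 0.0773]
mod 0.102 81 [0.0715 0.0743 0.077 ]
handle 1687 (array([ 414.9, -343.1]), array([44. , 14.8]), 87.2) 0.15087043470256317
```

View pics/c21.png

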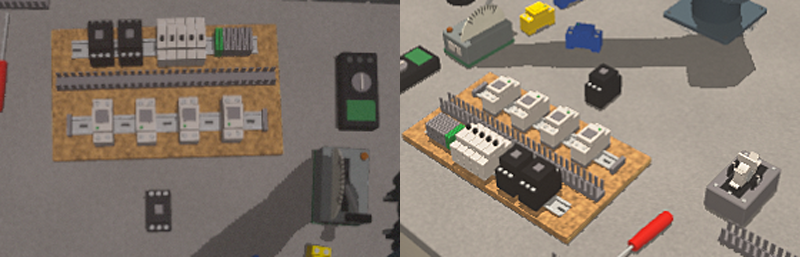

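Emit:
play_rows --commands '[[[45, 1, -0.7, -20, 0, 0, 0], [45, 1.3, 0, -25, 0, 0, 0], [45, 0, 0, -25, 0, 0, 0], [45, 0, 0, -20, 0, 0, 0], [45, 0, 0, -13.6, 0, 0, 0], [45, 0, 0, 0, 0, 0, 0], [10, 0, 0, 0, 0, 0, 0], [10, 0, 0, 0, 0, 0, 0], [10, 0, 0, 0, 0, 0, 0], [10, 0, 0, 0, 0, 0, 0], [10, 0, 0, 0, 0, 0, 0]]]'

```text
clock: 52.6
ee_pos: [0.4145, -0.3635, 0.1482]
tcp_rot: [2.27, 2.169, -0.001]
contact_force: [-1.9, 1.1, 5.0]
finger_gap: 0.0147
```

```bash
python3 - <<'E'
from h import *
st()
z=np.load("w21.npz"); m=vision.camera_model("wrist"); m["T"]=z["T"]; P=cloud(m,z["d"])
q=P[blob(P,(P[...,2]>.045)&(P[...,2]<.075),(.38,.6,-.42,-.28))]; print("box",rect(q))
E
```

```text
t52.6 tcp [ 414.5 -363.5  148.2] z [ 0.001 -0.002 -1.   ] yaw_y -2.61 F [-1.9  1.1  5. ] gap 14.7 j [-0.84  0.12 -0.03  1.43 -0.    0.78]
box (array([ 480.8, -346.3]), array([ 89.9, 141.9]), 87.8)
```

Emit:
play_rows --commands '[[[10, -3, 0.2, -2.5, 0, 0, 0], [10, -3, 0.2, -2.5, 0, 0, 0], [10, 0, 0, 0, 0, 0, 0], [10, 0, 0, 0, 0, 0, 0]]]'

```text
clock: 53.1
ee_pos: [0.4139, -0.3635, 0.1478]
tcp_rot: [2.26, 2.163, 0.012]
contact_force: [5.5, 4.4, 14.0]
finger_gap: 0.0144
```

```bash
python3 - <<'E'
from h import *
st()
E
```

```text
t53.1 tcp [ 413.9 -363.5  147.8] z [ 0.015 -0.004 -1.   ] yaw_y -2.49 F [ 5.5  4.4 14. ] gap 14.4 j [-0.85  0.1  -0.04  1.41  0.01  0.77]
```

Emit:
play_rows --commands '[[[10, 3, -0.2, 2.5, 0, 0, 0], [10, 3, -0.2, 2.5, 0, 0, 0], [10, 5.8, -0.3, 4.5, 0, 0, 0], [10, 6.1, -0.3, 4.1, 0, 0, 0], [10, 6.4, -0.3, 3.7, 0, 0, 0], [10, 6.6, -0.3, 3.2, 0, 0, 0], [10, 6.8, -0.3, 2.8, 0, 0, 0], [10, 6.8, -0.3, 2.3, 0, 0, 0], [10, 0, 0, 0, 0, 0, 0], [10, 0, 0, 0, 0, 0, 0]]]'

```text
clock: 54.35
ee_pos: [0.4514, -0.3652, 0.1684]
tcp_rot: [-2.271, -2.169, 0.005]
contact_force: [-5.1, 1.1, 7.7]
finger_gap: 0.0145
```

```bash
python3 - <<'E'
from h import *
st()
m,r,d=shot("wrist","w22"); m2,r2,d2=shot("scene","s22")
P=cloud(m,d)
q=P[blob(P,(P[...,2]>.13)&(P[...,2]<.185)&(r.max(-1)<90),(.42,.48,-.345,-.315))]; print("handle part",len(q),rect(q) if len(q) else 0)
px=proj(m2,[.48,-.35,.12])[0].astype(int);u,v=px
a=cv2.resize(r,(400,300)); b=cv2.resize(r2[v-38:v+37,u-50:u+50],(400,300),interpolation=cv2.INTER_CUBIC); save("c22",np.hstack([a,b]))
E
```

```text
t54.4 tcp [ 451.4 -365.2  168.4] z [-0.003 -0.001 -1.   ] yaw_y -2.64 F [-5.1  1.1  7.7] gap 14.5 j [-0.79  0.19  0.1   1.48 -0.    0.82]
handle part 2829 (array([ 452.7, -333.8]), array([17. , 22.3]), 0.2)
```

View pics/c22.png

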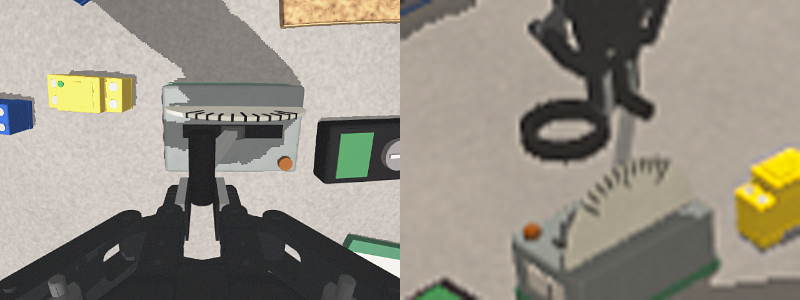

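Emit:
play_rows --commands '[[[10, 0, 0, 0, 0, 0, 0], [10, 0, 0, 0, 0, 0, 0], [10, 0, 0, 0, 0, 0, 0], [10, 0, 0, 0, 0, 0, 0], [10, 0, 0, 0, 0, 0, 0], [10, 0, 0, 0, 0, 0, 0], [10, 0, 0, 0, 0, 0, 0], [10, 0, 0, 0, 0, 0, 0], [10, 0, 0, 0, 0, 0, 0], [10, 0, 0, 0, 0, 0, 0], [10, 0, 0, 0, 0, 0, 0], [10, 0, 0, 0, 0, 0, 0], [10, 0, 0, 0, 0, 0, 0], [10, 0, 0, 0, 0, 0, 0], [10, 0, 0, 0, 0, 0, 0], [10, 0, 0, 0, 0, 0, 0], [10, 0, 0, 0, 0, 0, 0], [10, 0, 0, 0, 0, 0, 0], [10, 0, 0, 0, 0, 0, 0], [10, 0, 0, 0, 0, 0, 0]]]'

```text
clock: 56.95
ee_pos: [0.4514, -0.3652, 0.1685]
tcp_rot: [-2.271, -2.169, 0.005]
contact_force: [-4.5, 1.1, 6.9]
finger_gap: 0.0145
```

Emit:
play_rows --commands '[[[10, 0, 0, 0, 0, 0, 0], [10, 0, 0, 0, 0, 0, 0], [10, 0, 0, 0, 0, 0, 0], [10, 0, 0, 0, 0, 0, 0], [10, 0, 0, 0, 0, 0, 0], [10, 0, 0, 0, 0, 0, 0], [10, 0, 0, 0, 0, 0, 0], [10, 0, 0, 0, 0, 0, 0], [10, 0, 0, 0, 0, 0, 0], [10, 0, 0, 0, 0, 0, 0]]]'

```text
clock: 58.2
ee_pos: [0.4514, -0.3652, 0.1684]
tcp_rot: [-2.271, -2.169, 0.005]
contact_force: [-5.7, 1.8, 7.8]
finger_gap: 0.0145
```

Emit:
play_rows --commands '[[[10, 7.1, -0.3, 1.8, 0, 0, 0], [10, 7.2, -0.3, 1.3, 0, 0, 0], [10, 7.3, -0.3, 0.8, 0, 0, 0], [10, 7.3, -0.3, 0.3, 0, 0, 0], [10, 7.3, -0.3, -0.3, 0, 0, 0], [10, 7.3, -0.3, -0.8, 0, 0, 0], [10, 0, 0, 0, 0, 0, 0], [10, 0, 0, 0, 0, 0, 0], [10, 0, 0, 0, 0, 0, 0]]]'

```text
clock: 59.32
ee_pos: [0.4966, -0.3672, 0.17]
tcp_rot: [2.271, 2.17, -0.001]
contact_force: [-1.1, -4.5, -1.6]
finger_gap: 0.0143
```

```bash
python3 - <<'E'
from h import *
st()
m,r,d=shot("wrist","w23"); P=cloud(m,d)
q=P[blob(P,(P[...,2]>.13)&(P[...,2]<.185)&(r.max(-1)<90),(.46,.53,-.345,-.315))]; print("handle part",len(q),rect(q) if len(q) else 0)
E
```

```text
t59.3 tcp [ 496.6 -367.2  170. ] z [ 0.    -0.001 -1.   ] yaw_y -2.61 F [-1.1 -4.5 -1.6] gap 14.3 j [-0.74  0.29  0.21  1.5  -0.    0.87]
handle part 2668 (array([ 497.6, -335.2]), array([20.4, 15.6]), 86.6)
```

Emit:
play_rows --commands '[[[10, -1.5, 0, 0.2, 0, 0, 0], [10, 0, 0, 0, 0, 0, 0], [10, 0, 0, 0, 0, 0, 0]]]'

```text
clock: 59.75
ee_pos: [0.495, -0.3671, 0.1702]
tcp_rot: [2.271, 2.17, -0.0]
contact_force: [-1.1, -5.5, -3.3]
finger_gap: 0.0141
```

```bash
python3 - <<'E'
from h import *
st()
E
```

```text
t59.8 tcp [ 495.  -367.1  170.2] z [ 0.    -0.001 -1.   ] yaw_y -2.61 F [-1.1 -5.5 -3.3] gap 14.1 j [-0.75  0.28  0.21  1.5  -0.    0.87]
```

Emit:
play_rows --commands '[[[45, 0, 0, 0, 0, 0, 0], [45, 0, 0, 0, 0, 0, 0], [45, 0, 0, 0, 0, 0, 0], [45, 0, 0, 15, 0, 0, 0], [45, 0, 0, 25, 0, 0, 0], [45, 0, 0, 30, 0, 0, 0], [45, 0, 0, 30, 0, 0, 0], [45, 0, 0, 30, 0, 0, 0], [45, -30, 0, 20, 0, 0, 0], [45, -30, 0, 0, 0, 0, 0], [45, 0, 0, 0, 0, 0, 0], [45, 0, 0, 0, 0, 0, 0]]]'

```text
clock: 61.25
ee_pos: [0.4354, -0.3666, 0.3214]
tcp_rot: [2.27, 2.17, 0.001]
contact_force: [-1.0, -0.2, -0.7]
finger_gap: 0.0451
```

```bash
python3 - <<'E'
from h import *
st(); m,r,d=shot("wrist","w24"); P=cloud(m,d); v=r.max(-1)
q=P[blob(P,(P[...,2]>.135)&(P[...,2]<.2)&(v<70),(.44,.56,-.42,-.28))]; print("handle",len(q),rect(q),np.percentile(q[:,2],97))
q=P[blob(P,(P[...,2]>.045)&(P[...,2]<.075),(.38,.6,-.42,-.28))]; print("box",rect(q))
# scale disc extent
q=P[blob(P,(P[...,2]>.066)&(P[...,2]<.135)&(v>90),(.38,.6,-.328,-.312))]; print("disc",rect(q),np.percentile(q[:,0],[1,99]),q[:,2].max())
mt,rt,dt=shot("top","top6"); Pt=cloud(mt,dt)
for y in(-.138,-.058,.022,.102):
    s=Pt[blob(Pt,(Pt[...,2]>.04)&(Pt[...,2]<.13),(.585,.615,y-.014,y+.014))]; print("mod",y,len(s),np.percentile(s[:,2],[10,50,90]).round(4))
b=proj(m,[.4808,-.335,.11])[0].astype(int); u,w=b
save("c24",cv2.resize(r[w-60:w+60,u-80:u+80],(800,600),interpolation=cv2.INTER_CUBIC))
E
```

```text
t61.2 tcp [ 435.4 -366.6  321.4] z [ 0.001 -0.001 -1.   ] yaw_y -2.60 F [-1.  -0.2 -0.7] gap 45.1 j [-0.82  0.2   0.41  1.78  0.    0.8 ]
handle 1229 (array([ 495.2, -347. ]), array([43.5, 15.9]), 87.0) 0.1748487225188077
box (array([ 481.1, -346.1]), array([ 89. , 143.6]), 87.7)
disc (array([ 482.6, -322.9]), array([  4.3, 129.4]), 86.8) [0.42046244 0.54230418] 0.1298820663686267
mod -0.138 121 [0.0738 0.0763 0.079 ]
mod -0.058 116 [0.0738 0.0765 0.0796]
mod 0.022 119 [0.0742 0.0766 0.079 ]
mod 0.102 125 [0.0738 0.0768 0.0796]
```

View pics/c24.png

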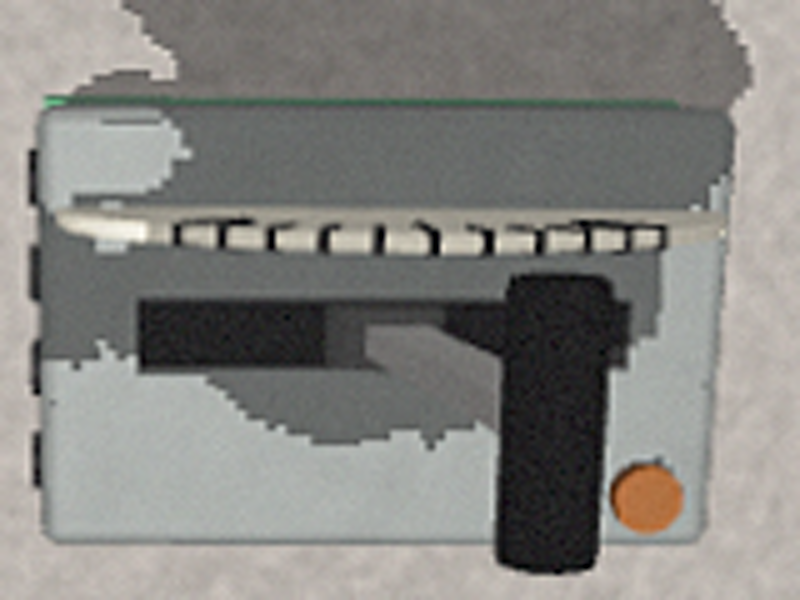

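```bash
python3 -c "
from h import *
print(order.hand_in())"
```

```text
the job is handed in; nothing more can be done
None
```

I finished the job in the order you asked and handed it in at about 61 s on the robot's clock. The hand-in gave no verdict.

- **Lever to zero:** I pulled it back to its stop. It moved only 0.6 mm under about 15 N when I pushed it again later.
- **Relay modules:** four off-white modules were on the bench, and all four now hang on the empty front rail. Their tops read about 75 mm above the bench, which is the seated height, and they sat square across the rail. I checked them again after the supply came up, and nothing had changed.
- **Thumbwheel:** I rolled it up ridge by ridge. The long ridge, number 5, stands at the top within about 0.1 mm of the housing's middle, and the pointer line reads within 1 mm.
- **Supply up:** I set the lever to about 30, held it for 3.9 s, then moved it to 60.

**Disagreement on the lever angle:** the stop I felt and the box centre I saw differ by about 0.02 rad.

| Setting | Reading from the stop | Reading from the box centre | Target |
|---|---|---|---|
| 30 | 0.41 rad | 0.43 rad | 0.42 rad |
| 60 | 0.82 rad (58.6 on the scale) | 0.835 rad (59.6 on the scale) | 0.84 rad |

At the second setting I overshot by about 2 mm at the handle, to roughly 61, and eased it back before letting go.

No module was touched while the supply was on. The gripper was well clear of everything at hand-in. In the last pictures that covered them, the contactor and the nearby blue look-alike were in place; I did not re-measure the rest of the gear at the end.

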